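Tuck the flashing under the lapped shingles

ROBOT

A 6-joint arm with a two-finger parallel gripper is mounted at the origin on the work surface. World frame = base frame: x ahead of the robot, y to its left, z up, the work surface at z = 0. Lengths are in m, angles in rad, forces in N, time in s.
With the tool pointing down it reaches from about 0.375 to 0.9 m from the base axis. Payload 3.1 kg.
Tool frame: the origin (TCP) lies midway between the tips of the shut fingers; the grasp point (between the pads) lies 19 mm behind it; z points along the fingers, y is the line along which they close (so a half turn about z gives the same grasp; the last joint's range is limited). The gripper opens to 85 mm and grips with 20 to 120 N. Pads are 22 mm wide; open, the fingers measure 114 mm over their backs; the gripper's body (76 mm by 85 mm) begins 54 mm behind the grasp point. The pads swing forward as they close: fully open they stand 13 mm farther back than shut.
Start: joints at [1.165, 0.527, 1.433, -0, 1.181, -0.178], TCP at [0.141, 0.609, 0.231] pointing down, gripper open.
Joint ranges: [-3.08, 3.08], [-0.75, 2.2], [0.22, 2.44], [-1.43, 4.57], [0, 2.65], [-2.85, 2.85]. Speed limits (rad/s): [2.79, 2.79, 3.14, 3.14, 3.14, 3.14].

INTERFACE

Orientations are given as a unit quaternion [x, y, z, w].
In Python, from station import manip gives the robot as it stands.
- The arm moves only by the tool drive_tool, never from a script. Its argument "motion" is a list that holds one entry, the list of rows, each a list of 5 numbers: the finger opening in mm, from 0 to 85.4, then the shift along the tool's x, y, z in units of 30 mm (1.0 is 30 mm), then the turn about the tool's z in units of 8 degrees (1.0 is 8 degrees). In form: [[[fingers, x, y, z, yaw], ...]]. A call has 1 to 10 rows; each row is the pose to reach, as a shift and turn from the pose commanded when the call began, along the tool's axes at that moment; what a row does not reach only later rows make up. A row lasts 1/10 s, in which the tool goes at most 50 mm and 8.59 degrees, less where a joint would pass 70% of its speed; a pose out of reach is approached as far as the arm can. A call with a gripper value outside its range is refused whole. The fingers move at their own pace and stop on an object; "squeeze" is the grip in N (left out, the last holds). Time passes only in rows, so rows that repeat a pose let the fingers close. It gives the time, the measured TCP pose, the force, the opening and the grip force at its end, in the units of the state.
- manip.sense(): the state, without advancing time (a new reading comes with each control period).
- manip.snapshot(name): name is "scene" or "top" or "wrist"; returns the picture (480x640x3 uint8, red, green, blue); there is no depth.
- manip.camera_model(name): a dict with "fov_y" (degrees; the focal length in pixels is half the picture's height over the tangent of half this angle, whatever the lens; pixels are square), "cx", "cy" (the principal point, pixels), "origin" and "orientation" of the camera in the world. Camera axes: x right, y up, looking along -z (the intrinsics and any distortion apply to the point x, -y, -z); pixel columns grow to the right and rows downward; lengths in m; the calibration is good to about 2 mm. A picture is of the moment at which its call begins: read the wrist's pose just before it. camera_model takes no time and is no camera call; for the wrist camera it gives the pose at the moment of the call.
- manip.sign_off(): hands the job in; it is judged then, once.
The state is a dict: "t": time; "q": joint angles; "qd": joint speeds; "tau": joint torques, N m; "tcp_pos": TCP position; "tool_rot": TCP orientation; "force": force on the tool from outside, world axes, zero at the start; "ft_torque": the same for the moment, N m; "finger_gap": opening from 0.0 (shut) to 1.0 (fully open); "gripper_force": force on a finger pad.
Only numpy, scipy, OpenCV 4.12 (cv2) and the standard library are available. Lean on these libraries where they do the work, as an engineer would, in place of code of your own. Each camera call takes 0.05 s, during which the arm holds its last target. There are 200 camera calls.

TASK

On the sample roof board, first stand the thin dowel pin upright, fully down, in the bore and let go of it. Then take the aluminium flashing by its upstand and slide its thin front edge flat along the board under the row of clay shingles, square to them, without lifting any shingle, until it stops against the batten hidden underneath, with the flashing's left end up against the pin. Finish while still holding it there, gripping the upstand and pressing the flashing flat down on the board with about 10 N; leave everything else on the bench where it is.

Things in the scene. Friction and masses are not known exactly. Their poses are not given: they have to be found in the camera images.
- board: plywood roof board, fixed, flat, 270 (x) x 250 (y) x 26 mm. Origin: centre of its underside. +x points up the roof, from the open near part to the shingles, which cover it from x = 0 on; +y is left seen along +x. Its top is 26 mm above the table. Under the shingles, from x = 45 mm, a batten 9 mm high across the board stops what is slid in
- board_hole0 (a point): centre of the mouth of the only bore in the board, at its top face, at board x = -30, y = +85 mm; bore 18 mm wide, 20 mm deep (blind), vertical, with a 2 mm chamfer
- shingle_mid_nose (a point): middle of the lower near edge (nose) of the middle shingle, at board x = 0, y = 0, 9 mm above the board's top: the slot under the noses is 9 mm high and 45 mm deep. Each terracotta shingle is 120 x 78 x 10 mm, 0.2 kg, its top 45 mm above the table
- shingle_left (a joint): lift of the left shingle (centred at board y = +81 mm), which hangs loose on nails at its far edge, 115 mm from its nose: 0 lying down, grows (rad) as the nose is lifted; only its weight holds it down (about 1 N lifts the nose)
- shingle_mid (a joint): lift of the mid shingle (centred at board y = 0 mm), which hangs loose on nails at its far edge, 115 mm from its nose: 0 lying down, grows (rad) as the nose is lifted; only its weight holds it down (about 1 N lifts the nose)
- shingle_right (a joint): lift of the right shingle (centred at board y = -81 mm), which hangs loose on nails at its far edge, 115 mm from its nose: 0 lying down, grows (rad) as the nose is lifted; only its weight holds it down (about 1 N lifts the nose)
- flashing: plain aluminium angle, 0.09 to 0.17 kg: flat leg 90 (x) x 130 (y) x 4 mm, and an upstand 8 mm thick, 40 mm high in all, along its whole rear edge (x = -45 to -37). Origin: centre of the leg's underside; +x points from the upstand to the thin front edge. Starts on the table, upstand up, front edge roughly away from the robot
- flashing_edge (a point): middle of the flashing's thin front edge: x = +45, y = 0, z = 2 mm in the flashing's frame
- flashing_end (a point): middle of the leg's left (+y) end: x = 0, y = +65, z = 2 mm in the flashing's frame
- pin: straight light-wood dowel pin 16 mm in diameter, 90 mm long, standing upright on the table; origin at the centre of its foot, z along it. The taller, thinner of the two standing pieces of dowel
- jar0: bystander: white glaze jar 52 mm across, 62 mm high; leave it where it is
- jar1: bystander: same kind of jar; leave it where it is
- jar2: bystander: same kind of jar; leave it where it is
- stub: bystander: offcut of thick wooden dowel standing upright, 30 mm across and 55 mm high (not the pin); leave it where it is
- bowl: bystander: orange plastic bowl 120 mm across, 50 mm high; leave it where it is
- brush_cup: bystander: blue ceramic cup of brushes, 72 mm across, 200 mm high over the brushes; leave it where it is
- scraper: bystander: kitchen-type spatula lying flat; leave it where it is
Things that resemble listed ones, but are neither listed nor needed, are in the scene too. Leave any blue or yellow look-alike of the pin alone.

How it is judged:
By the outcome, as a careful person would: the job done as asked, in the order asked, and still so for the second after the job is handed in, while the arm keeps its last pose, push and grip.
It also fails if it takes over 58 s, if anything falls off the work surface, if the arm or the gripper's body presses on something with over 40 N, if the wrist force passes 120 N, or if a joint passes its speed limit or range.

## Working session

There is one attempt and no reset: what is moved stays moved. The work goes in short steps, Python scripts to look and compute and a tool call to move; the robot and the scene stay as the last step left them, time stands still between calls to the robot, and variables do not carry over. Pictures are saved under pics/ and viewed, at most 10 in all, crops included, and the job is handed in when it is done.

Besides the shell and the picture viewer there is one more tool, called after ">>>" as a command line: name --argument value ..., lists and objects as JSON in quotes. drive_tool: Moves the arm, as the interface text tells. Its arguments: {"type":"object","properties":{"motion":{"type":"array","items":{"type":"array","items":{"type":"array","items":{"type":"number"}}}},"squeeze":{"type":"number"}},"required":["motion"]}

```bash
ls; mkdir -p pics; python3 - <<'E'
from station import manip
import cv2
for n in("scene","top"):
    cv2.imwrite(f"pics/{n}0.png",manip.snapshot(n)[:,:,::-1]); print(n,manip.camera_model(n))
print(manip.sense())
E
```

```text
pics
scene {'fov_y': 55.87440356187587, 'cx': 323.183858599138, 'cy': 248.73747370489673, 'origin': array([ 0.84121448, -0.58724544,  0.78851695]), 'orientation': array([0.32610442, 0.08274166, 0.24411583, 0.90951481])}
top {'fov_y': 44.17506969564566, 'cx': 322.4471155687093, 'cy': 242.03828088163738, 'origin': array([ 0.3993141 , -0.05549406,  1.37181766]), 'orientation': array([-0.03721791,  0.02976688,  0.71555154, -0.69693239])}
{'t': 0.1, 'q': array([ 1.16451160e+00,  5.28369567e-01,  1.43376174e+00, -2.22289420e-05,
        1.18140897e+00, -1.78460863e-01]), 'qd': array([-0.0006234 , -0.00016141, -0.00475495,  0.00109041, -0.0006635 ,
        0.00033535]), 'tau': array([-2.79069791e-04, -4.43307388e+01, -1.78586340e+01, -3.08193439e-04,
        3.85303079e-03, -1.15512600e-05]), 'tcp_pos': array([0.14085808, 0.60826406, 0.23043767]), 'tool_rot': array([ 1.13661485e-01,  9.93519058e-01, -9.35447247e-04, -2.70834556e-04]), 'force': array([ 0.80904749,  0.61453334, -0.71687541]), 'ft_torque': array([-0.03157373,  0.03859388,  0.03762214]), 'gripper_force': 0.0, 'finger_gap': 0.9949897056372268}
```

View pics/scene0.png

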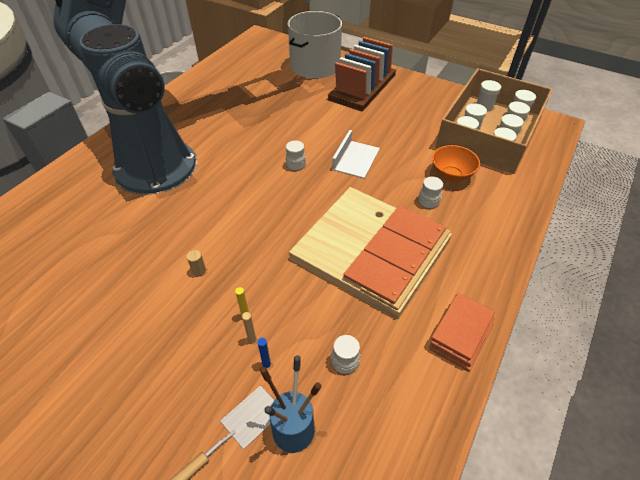

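View pics/top0.png

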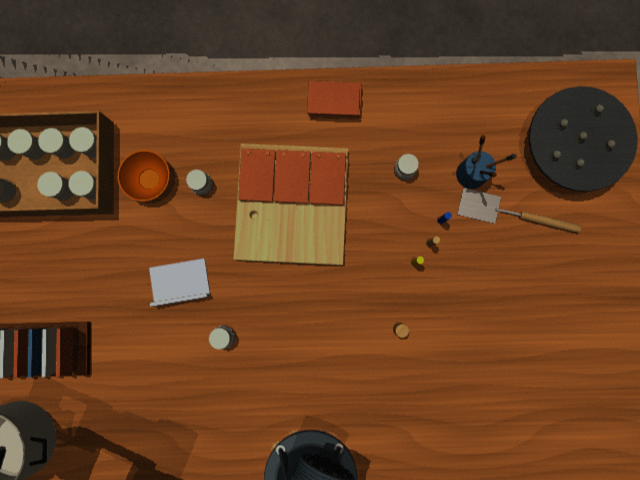

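Scene: pin look-alikes are yellow (241,303), plain wood (249,327), blue (264,352) and the thick stub (195,263). I choose the plain thin wood one at scene (249,327), top (435,240). The flashing is at top (180,282) and the bore at top (253,214).

```bash
python3 - <<'E'
import cv2,numpy as np
t=cv2.imread("pics/top0.png");s=cv2.imread("pics/scene0.png")
def crop(im,x,y,w,h,k):
    c=cv2.resize(im[y:y+h,x:x+w],None,fx=k,fy=k,interpolation=cv2.INTER_CUBIC)
    for i in range(0,w,10):
        cv2.line(c,(i*k,0),(i*k,12 if (x+i)%50==0 else 5),(255,255,255),1)
    for i in range(0,h,10):
        cv2.line(c,(0,i*k),(12 if (y+i)%50==0 else 5,i*k),(255,255,255),1)
    return c
cv2.imwrite("pics/a.png",crop(t,140,130,220,148,3) if 0 else crop(t,140,135,200+15,180,3))
b=np.hstack([crop(s,225,280,60,100,6),crop(t,405,205,50,75,8)[:600]]) if 0 else None
A=crop(s,225,280,60,100,6);B=crop(t,405,200,50,75,8)
cv2.imwrite("pics/b.png",np.hstack([A,B]))
E
```

```text
(no output)
```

View pics/a.png

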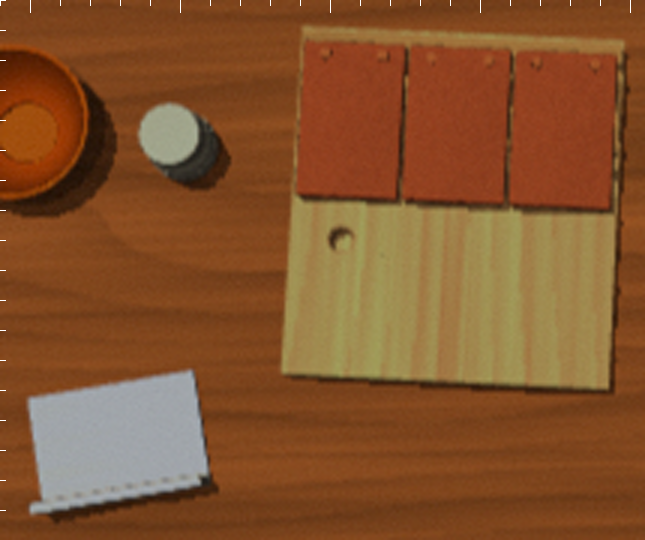

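View pics/b.png

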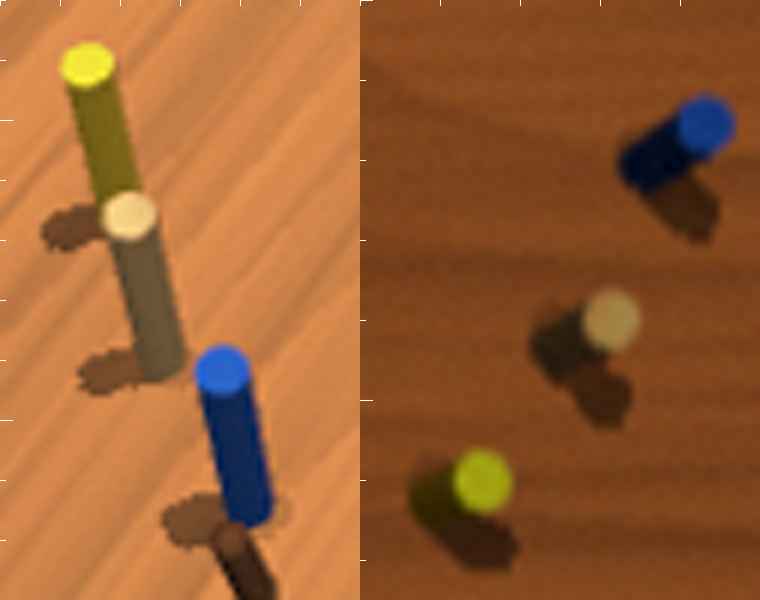

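Crop a: board corners at (303,27), (624,41), (283,374) and (610,388), bore at (341,239). The flashing's front edge runs from (28,397) to (192,371), its upstand top from (31,507) to (203,480). Crop b: the plain wood pin stands between the blue and yellow ones, its top at crop (612,320) in the top view and (130,216) in the scene view.

```bash
cat > h.py <<'E'
import numpy as np
from station import manip
from scipy.spatial.transform import Rotation as R
from scipy.optimize import least_squares
def ray(n,p,z,c=None):
    c=c or manip.camera_model(n); f=240/np.tan(np.radians(c["fov_y"])/2)
    d=R.from_quat(c["orientation"]).apply([(p[0]-c["cx"])/f,-(p[1]-c["cy"])/f,-1]); o=np.array(c["origin"])
    return o+d*(z-o[2])/d[2]
def proj(n,X,c=None):
    c=c or manip.camera_model(n); f=240/np.tan(np.radians(c["fov_y"])/2)
    v=R.from_quat(c["orientation"]).inv().apply(np.array(X)-c["origin"])
    return np.c_[c["cx"]-f*v[:,0]/v[:,2],c["cy"]+f*v[:,1]/v[:,2]]
def pose(x,y,a,P):
    P=np.array(P,float);return np.c_[x+np.cos(a)*P[:,0]-np.sin(a)*P[:,1],y+np.sin(a)*P[:,0]+np.cos(a)*P[:,1],P[:,2]]
def fit(obs,x0):  # obs: list of (cam, pts3d, px)
    cs={n:manip.camera_model(n) for n,_,_ in obs}
    g=lambda s:np.concatenate([(proj(n,pose(*s,P),cs[n])-px).ravel() for n,P,px in obs])
    r=least_squares(g,x0); return r.x,r.fun.reshape(-1,2).round(2)
E
python3 - <<'E'
from h import *
a=lambda L:np.array([(140+(u+.5)/3-.5,135+(v+.5)/3-.5) for u,v in L])
B=[[.135,.125,.026],[.135,-.125,.026],[-.135,.125,.026],[-.135,-.125,.026],[-.03,.085,.026]]
print("board",*fit([("top",B,a([(303,27),(624,41),(283,374),(610,388),(341,239)]))],[.6,0,0]))
b=fit([("top",B,a([(303,27),(624,41),(283,374),(610,388),(341,239)]))],[.6,0,0])[0]
print("scene hole",proj("scene",pose(*b,B)).round(1))
F=[[.045,.065,.004],[.045,-.065,.004],[-.041,.065,.04],[-.041,-.065,.04]]
s,r=fit([("top",F,a([(28,397),(192,371),(31,507),(203,480)]))],[.4,.3,.1]);print("fl",s,r)
print("scene fl",proj("scene",pose(*s,F)).round(1))
t=(405+252.5/8-.5,200+320.5/8-.5)
print("pin top",ray("top",t,.09),"scene",ray("scene",(225+130.5/6-.5,280+216.5/6-.5),.09), "foot scene",ray("scene",(251.4,341),0))
st=manip.sense();print("tool x,y axes",R.from_quat(st["tool_rot"]).as_matrix().round(3))
E
```

```text
board [ 0.61905029  0.02663234 -0.07066505] [[-0.2  -0.07]
 [ 0.21 -0.33]
 [-0.37  0.  ]
 [ 0.04  0.17]
 [ 0.32  0.22]]
scene hole [[451.4 233.3]
 [399.2 312.7]
 [349.3 186.6]
 [288.4 252.1]
 [378.6 213.9]]
fl [0.4462134  0.29022391 0.14163358] [[ 0.2   0.24]
 [ 0.78 -0.45]
 [-0.35  0.44]
 [-0.61 -0.24]]
scene fl [[379.1 147.9]
 [364.1 177.5]
 [350.3 129.7]
 [333.3 158.2]]
pin top [ 0.52008107 -0.29052201  0.09      ] scene [ 0.51996272 -0.29016457  0.09      ] foot scene [ 0.5205139 -0.2928292  0.       ]
tool x,y axes [[-0.974  0.226 -0.001]
 [ 0.226  0.974 -0.002]
 [ 0.    -0.002 -1.   ]]
```

Both cameras agree: pin top at (0.520, -0.290), bore at about (0.595, 0.114), flashing at (0.446, 0.290) with yaw 0.142. Moving to the pin by way of the middle.

>>> drive_tool --motion '[[[50, -13.8, -10.8, 0, 2.4], [50, -13.8, -10.8, 0, 2.4], [50, -13.8, -10.8, 0, 2.4], [50, -13.8, -10.8, 0, 2.4], [50, -13.8, -10.8, 0, 2.4], [50, -13.8, -10.8, 0, 2.4], [50, -13.8, -10.8, 0, 2.4], [50, -13.8, -10.8, 0, 2.4], [50, -13.8, -10.8, 0, 2.4], [50, -13.8, -10.8, 0, 2.4]]]' --squeeze 40

```text
t: 1.1
tcp_pos: [0.4558, 0.2179, 0.2311]
tool_rot: [0.278, 0.961, -0.0, -0.0]
force: [0.2, 1.6, 0.5]
finger_gap: 0.586
gripper_force: 0.0
```

```bash
cat >> h.py <<'E'
def go(p,ydeg):  # units to reach tcp p, with tool y axis at ydeg (mod 180)
    s=manip.sense();M=R.from_quat(s["tool_rot"]).as_matrix()
    d=M.T@(np.array(p)-s["tcp_pos"])/.03; y=np.degrees(np.arctan2(M[1,1],M[0,1]))
    t=(y-ydeg+90)%180-90
    print("t",round(s["t"],2),"tcp",s["tcp_pos"].round(4),"ydeg",y.round(2),"z",M[:,2].round(4),"gap",round(s["finger_gap"]*85.4,1),"F",s["force"].round(1),"grip",round(s["gripper_force"],1))
    print("units",d.round(3),"yaw",round(t/8,3),"maxrow",np.linalg.norm(d)*30/50)
E
python3 -c "
from h import *
go([.52,-.2905,.15],57.4)"
```

```text
t 1.1 tcp [0.4558 0.2179 0.2311] ydeg 57.74 z [-5.e-04  0.e+00 -1.e+00] gap 50.0 F [0.2 1.6 0.5] grip 0.0
units [-10.857 -13.187   2.702] yaw 0.042 maxrow 10.375977367311659
```

>>> drive_tool --motion '[[[50, -10.9, -13.2, 2.0, 0], [50, -10.9, -13.2, 2.0, 0], [50, -10.9, -13.2, 2.0, 0], [50, -10.9, -13.2, 2.0, 0], [50, -10.9, -13.2, 2.0, 0], [50, -10.9, -13.2, 2.0, 0], [50, -10.9, -13.2, 2.0, 0], [50, -10.9, -13.2, 2.0, 0], [50, -10.9, -13.2, 2.0, 0], [50, -10.9, -13.2, 2.0, 0]]]'

```text
t: 2.1
tcp_pos: [0.5178, -0.2748, 0.1727]
tool_rot: [0.278, 0.961, 0.0, -0.0]
force: [0.7, 0.7, -0.1]
finger_gap: 0.585
gripper_force: 0.0
```

>>> drive_tool --motion '[[[50, 0, 0, 0, 0], [50, 0, 0, 0, 0], [50, 0, 0, 0, 0]]]'

```text
t: 2.4
tcp_pos: [0.5174, -0.2715, 0.1729]
tool_rot: [0.278, 0.961, 0.001, -0.001]
force: [-0.6, 0.2, -0.6]
finger_gap: 0.584
gripper_force: 0.0
```

```bash
python3 -c "
from h import *
import cv2
go([.5201,-.2904,.049],57.4)
c=manip.camera_model('wrist');print(c, proj('wrist',[[.5201,-.2904,.09],[.5201,-.2904,0]],c))
cv2.imwrite('pics/w1.png',manip.snapshot('wrist')[:,:,::-1])"
```

```text
t 2.4 tcp [ 0.5174 -0.2715  0.1729] ydeg 57.77 z [-0.0016  0.0017 -1.    ] gap 49.9 F [-0.6  0.2 -0.6] grip 0.0
units [-0.421 -0.488  4.127] yaw 0.046 maxrow 2.50648033132687
{'fov_y': 58.759478586255916, 'cx': 319.17963149822884, 'cy': 238.5725200635414, 'origin': array([ 0.45602935, -0.23316279,  0.31557571]), 'orientation': array([-0.12629671, -0.06987779,  0.47823019,  0.86629217])} [[293.7162406  268.27754565]
 [300.40839009 226.87997145]]
```

View pics/w1.png

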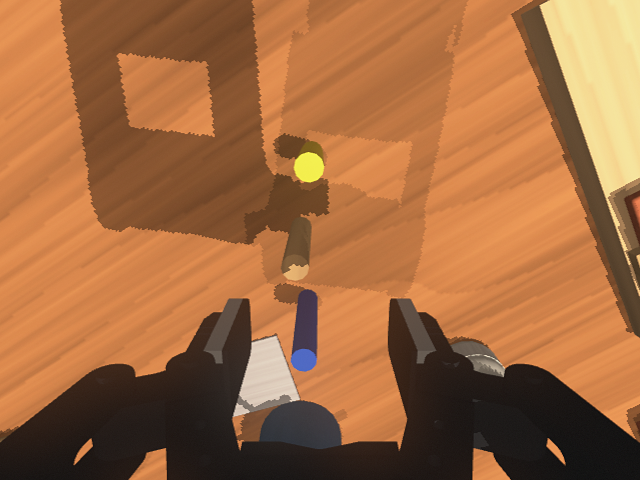

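The wrist picture shows the plain wood pin at (295,271), predicted (294,268), with yellow at (309,167) and blue at (304,360). The choice and position are confirmed.

>>> drive_tool --motion '[[[50, -0.42, -0.49, 0, 0], [50, -0.42, -0.49, 1.4, 0], [50, -0.42, -0.49, 2.8, 0], [50, -0.42, -0.49, 4.1, 0], [50, -0.42, -0.49, 4.1, 0], [0, -0.42, -0.49, 4.1, 0], [0, -0.42, -0.49, 4.1, 0], [0, -0.42, -0.49, 4.1, 0], [0, -0.42, -0.49, 4.1, 0]]]' --squeeze 40

```text
t: 3.35
tcp_pos: [0.5224, -0.2931, 0.0527]
tool_rot: [0.278, 0.961, -0.001, 0.002]
force: [0.7, -0.1, 5.1]
finger_gap: 0.173
gripper_force: 39.3
```

```bash
python3 -c "
from h import *
go([.54,-.1,.15],57.4)"
```

```text
t 3.35 tcp [ 0.5224 -0.2931  0.0527] ydeg 57.76 z [ 0.0037 -0.0031 -1.    ] gap 14.7 F [ 0.7 -0.1  5.1] grip 39.3
units [ 2.921  5.756 -3.261] yaw 0.045 maxrow 4.3390180161850695
```

>>> drive_tool --motion '[[[0, 0, 0, -1.5, 0], [0, 0, 0, -3.2, 0], [0, 2, 5, -3.2, 0], [0, 5.2, 12.8, -3.2, 0], [0, 5.2, 12.8, -3.2, 0], [0, 5.2, 12.8, -3.2, 0], [0, 5.2, 12.8, -3.2, 0], [0, 5.2, 12.8, -3.2, 0], [0, 5.2, 12.8, -3.2, 0], [0, 5.2, 12.8, -3.2, 0]]]'

```text
t: 4.35
tcp_pos: [0.5918, 0.1038, 0.1475]
tool_rot: [0.278, 0.961, 0.0, 0.001]
force: [1.1, -0.0, 0.2]
finger_gap: 0.176
gripper_force: 39.2
```

>>> drive_tool --motion '[[[0, 0, 0, 0, 0], [0, 0, 0, 0, 0], [0, 0, 0, 0, 0]]]'

```text
t: 4.65
tcp_pos: [0.5913, 0.1009, 0.1467]
tool_rot: [0.278, 0.961, -0.0, 0.0]
force: [0.0, 0.2, 0.1]
finger_gap: 0.175
gripper_force: 39.3
```

```bash
python3 -c "
from h import *
import cv2
go([.5951,.1135,.1],57.4)
c=manip.camera_model('wrist');t=manip.sense()['tcp_pos'];print(proj('wrist',[[.5951,.1135,.026],t-[0,0,.0527],t+[0,0,.0373]],c).round(1))
cv2.imwrite('pics/w2.png',manip.snapshot('wrist')[:,:,::-1])"
```

```text
t 4.65 tcp [0.5913 0.1009 0.1467] ydeg 57.73 z [ 4.e-04 -5.e-04 -1.e+00] gap 14.9 F [0.  0.2 0.1] grip 39.3
units [0.118 0.421 1.558] yaw 0.041 maxrow 0.9710410588296212
[[339.5 223.6]
 [319.8 266. ]
 [320.1 376.3]]
```

View pics/w2.png

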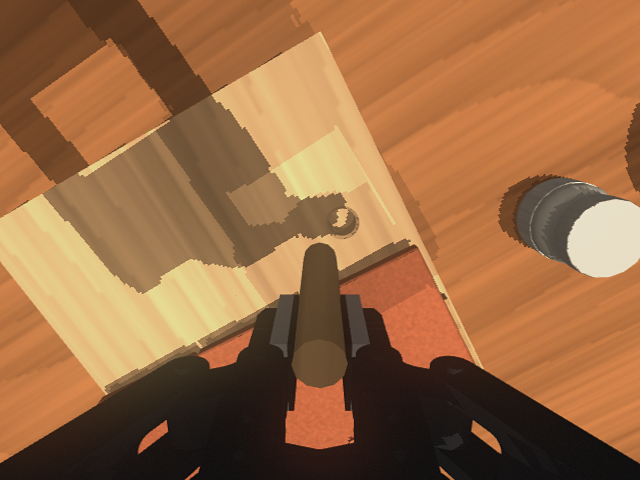

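The wrist picture shows the bore at about (343,222), predicted (340,224), and the held pin's foot at about (320,262). I'll zoom in to measure the offset between them.

```bash
python3 - <<'E'
from h import *
import cv2
im=cv2.imread('pics/w2.png');c=manip.camera_model('wrist');t=manip.sense()['tcp_pos']
k=7;x,y=285,195;w=cv2.resize(im[y:y+85,x:x+90],None,fx=k,fy=k,interpolation=cv2.INTER_CUBIC)
th=np.linspace(0,6.283,40)
def draw(C,r,col):
    P=proj('wrist',np.c_[C[0]+r*np.cos(th),C[1]+r*np.sin(th),0*th+C[2]],c)
    P=((P-[x,y]+.5)*k).astype(int);cv2.polylines(w,[P.reshape(-1,1,2)],True,col,1)
draw([.5951,.1135,.026],.011,(255,0,0));draw([.5951,.1135,.024],.009,(0,0,255));draw(t-[0,0,.0527],.008,(0,255,0))
for i in range(0,90,10):cv2.line(w,(i*k,0),(i*k,8),(255,255,255));cv2.line(w,(0,i*k),(8,i*k),(255,255,255))
cv2.imwrite('pics/w2c.png',w)
E
```

```text
(no output)
```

View pics/w2c.png

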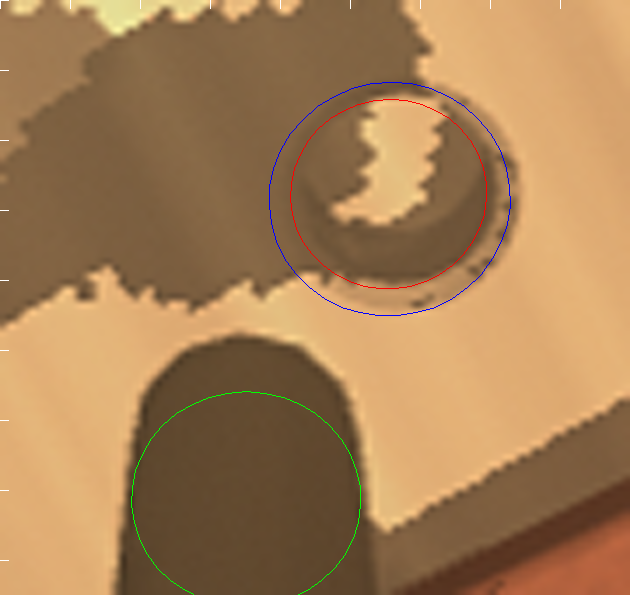

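```bash
python3 - <<'E'
from h import *
s=manip.sense();t=s['tcp_pos'];M=R.from_quat(s['tool_rot']).as_matrix()
f=ray('wrist',(319.7,258),t[2]-.0527);p=ray('wrist',(319.8,362),t[2]+.0373);h=ray('wrist',(340.5,222.3),.026)
print("foot rel tool",(M.T@(f-t)*1e3).round(1),"top",(M.T@(p-t)*1e3).round(1),"hole",h)
d=M.T@(h-f)/.03;print("move units",d.round(3)); print((M.T@(np.array([.5951,.1135,0])-t)*1e3).round(1))
c=manip.camera_model('wrist');print(proj('wrist',[p+M[:,1]*.008,p-M[:,1]*.008,f+M[:,1]*.008,f-M[:,1]*.008],c).round(1))
E
```

```text
foot rel tool [ 4.2  0.  52.7] top [  4.6  -0.  -37.3] hole [0.59472244 0.11396979 0.026     ]
move units [0.009 0.444 2.264]
[  3.9  13.1 146.6]
[[348.1 362. ]
 [291.5 362. ]
 [336.2 258. ]
 [303.2 258. ]]
```

>>> drive_tool --motion '[[[0, 0, 0.44, 0, 0], [0, 0, 0.44, 1.0, 0], [0, 0, 0.44, 1.7, 0], [0, 0, 0.44, 1.9, 0], [0, 0, 0.44, 1.9, 0], [0, 0, 0.44, 1.9, 0]]]'

```text
t: 5.3
tcp_pos: [0.5994, 0.1126, 0.09]
tool_rot: [0.278, 0.961, 0.0, 0.001]
force: [0.4, -0.7, -0.3]
finger_gap: 0.174
gripper_force: 39.3
```

```bash
python3 -c "
from h import *
s=manip.sense();M=R.from_quat(s['tool_rot']).as_matrix()
go(np.array([.59472,.11397,.0587])-M[:,0]*.0043,57.73)"
```

```text
t 5.3 tcp [0.5994 0.1126 0.09  ] ydeg 57.7 z [ 1.6e-03  1.0e-04 -1.0e+00] gap 14.9 F [ 0.4 -0.7 -0.3] grip 39.3
units [ 0.016 -0.046  1.043] yaw -0.003 maxrow 0.6265902687724824
```

>>> drive_tool --motion '[[[0, 0.02, -0.03, 0.1, 0], [0, 0.02, -0.03, 0.25, 0], [0, 0.02, -0.03, 0.4, 0], [0, 0.02, -0.03, 0.5, 0], [0, 0.02, -0.03, 0.6, 0]]]'

```text
t: 5.8
tcp_pos: [0.5981, 0.1125, 0.0712]
tool_rot: [0.278, 0.961, 0.0, 0.001]
force: [0.7, 1.2, 1.0]
finger_gap: 0.173
gripper_force: 39.3
```

```bash
python3 -c "
from h import *
s=manip.sense();M=R.from_quat(s['tool_rot']).as_matrix()
go(np.array([.59472,.11397,.0587])-M[:,0]*.0043,57.73)"
```

```text
t 5.8 tcp [0.5981 0.1125 0.0712] ydeg 57.75 z [ 1.4e-03  1.0e-04 -1.0e+00] gap 14.8 F [0.7 1.2 1. ] grip 39.3
units [-0.022 -0.02   0.418] yaw 0.002 maxrow 0.25140076577703324
```

It's in the bore without contact force. Seating it.

>>> drive_tool --motion '[[[0, 0, 0, 0.15, 0], [0, 0, 0, 0.3, 0], [0, 0, 0, 0.4, 0], [0, 0, 0, 0.46, 0], [0, 0, 0, 0.46, 0]]]'

```text
t: 6.3
tcp_pos: [0.5982, 0.1125, 0.0587]
tool_rot: [0.278, 0.961, 0.0, 0.001]
force: [0.4, 0.6, 6.9]
finger_gap: 0.173
gripper_force: 40.1
```

```bash
python3 -c "
from h import *
go([.59472,.11397,.0587],57.73)"
```

```text
t 6.3 tcp [0.5982 0.1125 0.0587] ydeg 57.75 z [ 0.0016  0.     -1.    ] gap 14.8 F [0.4 0.6 6.9] grip 40.1
units [ 0.125 -0.021 -0.002] yaw 0.003 maxrow 0.07580827218459403
```

Bottomed out at 7 N. Releasing and going up.

>>> drive_tool --motion '[[[40, 0, 0, 0, 0], [40, 0, 0, 0, 0], [40, 0, 0, 0, 0], [40, 0, 0, 0, 0], [40, 0, 0, -1.2, 0], [40, 0, 0, -2.7, 0], [40, 0, 0, -4, 0], [40, 0, 0, -4, 2], [40, 0, 0, -4, 4], [40, 0, 0, -4, 6.2]]]'

```text
t: 7.3
tcp_pos: [0.5972, 0.1124, 0.1778]
tool_rot: [0.488, 0.873, -0.0, 0.0]
force: [0.1, 0.4, -0.4]
finger_gap: 0.465
gripper_force: 0.0
```

>>> drive_tool --motion '[[[40, 0, 0, 0, 0], [40, 0, 0, 0, 0], [40, 0, 0, 0, 0], [40, 0, 0, 0, 0]]]'

```text
t: 7.7
tcp_pos: [0.5974, 0.1124, 0.1772]
tool_rot: [0.485, 0.875, -0.0, -0.0]
force: [-0.8, 0.5, 0.9]
finger_gap: 0.465
gripper_force: 0.0
```

```bash
python3 -c "
from h import *
import cv2
go([.4056,.2844,.1],8.11)
a=manip.snapshot('top')[:,:,::-1];b=manip.snapshot('scene')[:,:,::-1]
A=cv2.resize(a[230:330,130:230],None,fx=4,fy=4,interpolation=2);B=cv2.resize(b[110:260,290:440],(400,400),interpolation=2)
cv2.imwrite('pics/c1.png',np.hstack([A,B]))"
```

```text
t 7.7 tcp [0.5974 0.1124 0.1772] ydeg 32.03 z [-4.e-04  0.e+00 -1.e+00] gap 39.7 F [-0.8  0.5  0.9] grip 0.0
units [ 8.25  -2.379  2.578] yaw 2.991 maxrow 5.378960697547253
```

View pics/c1.png

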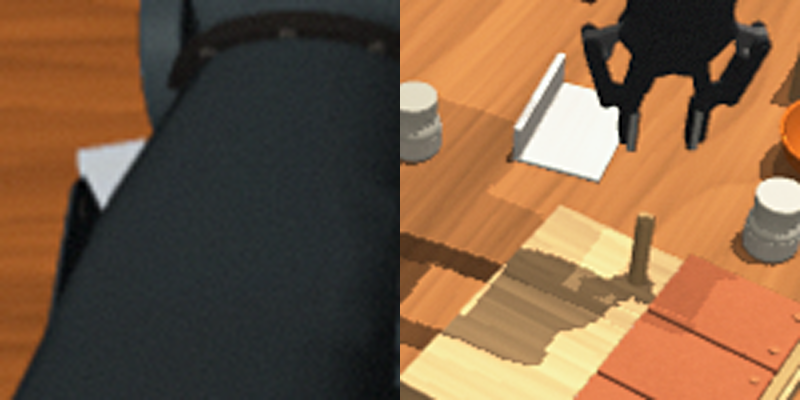

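The pin stands upright in the bore (crop (645,250) in the scene half). The flashing's near leg corner is at crop (600,180), i.e. scene (365,177.5), as predicted. Moving over the upstand.

>>> drive_tool --motion '[[[40, 8.25, -2.38, 0, 1.0], [40, 8.25, -2.38, 0, 2.0], [40, 8.25, -2.38, 0, 3.0], [40, 8.25, -2.38, 1.5, 3.0], [40, 8.25, -2.38, 2.5, 3.0], [40, 8.25, -2.38, 2.5, 3.0], [40, 8.25, -2.38, 2.5, 3.0], [40, 8.25, -2.38, 2.5, 3.0], [40, 8.25, -2.38, 2.5, 3.0], [40, 8.25, -2.38, 2.5, 3.0]]]'

```text
t: 8.8
tcp_pos: [0.4081, 0.2844, 0.1035]
tool_rot: [0.657, 0.754, 0.001, 0.001]
force: [0.3, -0.4, 0.8]
finger_gap: 0.466
gripper_force: 0.0
```

```bash
python3 -c "
from h import *
import cv2
go([.4056,.2844,.0125],8.11)
c=manip.camera_model('wrist');F=[[.045,.065,.004],[.045,-.065,.004],[-.041,.065,.04],[-.041,-.065,.04]]
print(proj('wrist',pose(.4462134,.29022391,.14163358,F),c).round(1))
cv2.imwrite('pics/w3.png',manip.snapshot('wrist')[:,:,::-1])"
```

```text
t 8.8 tcp [0.4081 0.2844 0.1035] ydeg 7.88 z [ 0.0032  0.0011 -1.    ] gap 39.8 F [ 0.3 -0.4  0.8] grip 0.0
units [ 0.01  -0.091  3.033] yaw -0.029 maxrow 1.8204575259540852
[[469.8 123.8]
 [449.8 335.1]
 [312.5 126.8]
 [314.4 368.5]]
```

View pics/w3.png

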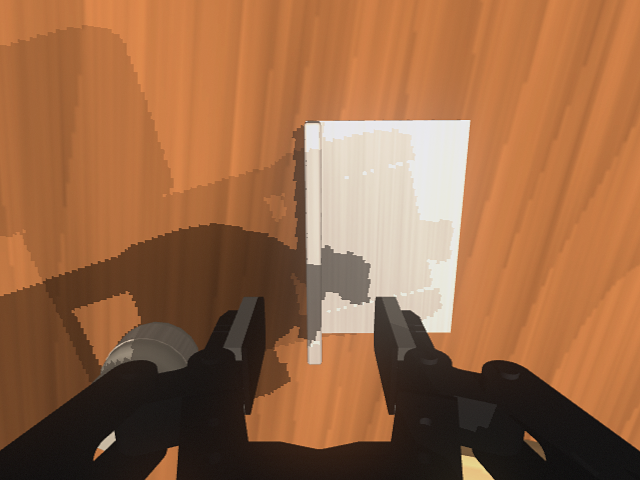

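The wrist picture shows the upstand top running (312,122) to (315,363), centred between the fingers. A jar sits at lower left (150,345), so I'll check its clearance.

```bash
python3 -c "
from h import *
s=manip.sense();M=R.from_quat(s['tool_rot']).as_matrix()
for n,p,z in(('top',(219,339),.062),('scene',(295,148),.062)):
  j=ray(n,p,z);print(j,(M.T@(j-s['tcp_pos'])*1e3).round(0))"
```

```text
[0.31636838 0.18924999 0.062     ] [ -82. -104.   41.]
[0.32420426 0.18215313 0.062     ] [-90. -97.  41.]
```

>>> drive_tool --motion '[[[40, 0, -0.06, 1.5, 0], [40, 0, -0.06, 2.6, 0], [40, 0, -0.06, 2.95, 0], [40, 0, -0.06, 2.95, 0], [0, 0, -0.06, 2.95, 0], [0, 0, -0.06, 2.95, 0], [0, 0, -0.06, 2.95, 0], [0, 0, -0.06, 2.95, 0], [0, 0, -0.06, 2.95, 0]]]' --squeeze 60

```text
t: 9.75
tcp_pos: [0.4052, 0.2848, 0.0155]
tool_rot: [0.656, 0.755, 0.001, 0.001]
force: [0.2, -0.3, 6.8]
finger_gap: 0.077
gripper_force: 60.1
```

```bash
python3 -c "
from h import *
b=[.61905,.02663,-.0707]
print(pose(*b,[[-.041,.012,0],[-.101,.006,0]]))
go(pose(*b,[[-.131,.002,.1]])[0],np.degrees(b[2]))"
```

```text
[[0.57900012 0.04149631 0.        ]
 [0.51872617 0.03974976 0.        ]]
t 9.75 tcp [0.4052 0.2848 0.0155] ydeg 7.97 z [ 0.0031  0.0011 -1.    ] gap 6.6 F [ 0.2 -0.3  6.8] grip 60.1
units [-8.534  1.619 -2.817] yaw 1.503 maxrow 5.478726934414266
```

Gripped (gap 6.6). Lifting, then carrying it over the open part of the board.

```bash
python3 -c "
from h import *
b=[.61905,.02663,-.0707]
go(pose(*b,[[-.121,.002,.1255]])[0],np.degrees(b[2]))"
```

```text
t 9.75 tcp [0.4052 0.2848 0.0155] ydeg 7.97 z [ 0.0031  0.0011 -1.    ] gap 6.6 F [ 0.2 -0.3  6.8] grip 60.1
units [-8.602  1.947 -3.666] yaw 1.503 maxrow 5.731037147781479
```

>>> drive_tool --motion '[[[0, 0, 0, -1.0, 0], [0, 0, 0, -2.4, 0], [0, 0, 0, -3.6, 0], [0, -1.5, 0.3, -3.6, 0.3], [0, -3.0, 0.6, -3.6, 0.7], [0, -4.5, 1.0, -3.6, 1.1], [0, -6.0, 1.4, -3.6, 1.5], [0, -7.5, 1.7, -3.6, 1.5], [0, -8.6, 1.95, -3.6, 1.5], [0, -8.6, 1.95, -3.6, 1.5]]]'

```text
t: 10.75
tcp_pos: [0.5007, 0.0329, 0.1227]
tool_rot: [0.733, 0.68, 0.001, 0.002]
force: [0.1, 0.5, -1.7]
finger_gap: 0.076
gripper_force: 59.1
```

>>> drive_tool --motion '[[[0, 0, 0, 0, 0], [0, 0, 0, 0, 0], [0, 0, 0, 0, 0]]]'

```text
t: 11.05
tcp_pos: [0.4968, 0.0383, 0.122]
tool_rot: [0.731, 0.683, -0.0, -0.0]
force: [1.0, 0.2, -1.1]
finger_gap: 0.078
gripper_force: 59.1
```

```bash
python3 -c "
from h import *
b=[.61905,.02663,-.0707]
go(pose(*b,[[-.121,.002,.0435]])[0],np.degrees(b[2]))
print(R.from_quat(manip.sense()['tool_rot']).as_matrix()[2])"
```

```text
t 11.05 tcp [0.4968 0.0383 0.122 ] ydeg -3.92 z [-1.e-03  3.e-04 -1.e+00] gap 6.6 F [ 1.   0.2 -1.1] grip 59.1
units [-0.034  0.062  2.617] yaw 0.017 maxrow 1.5705730920118097
[ 2.09164062e-04 -1.03726004e-03 -9.99999440e-01]
```

>>> drive_tool --motion '[[[0, 0, 0.06, 1.2, 0], [0, 0, 0.06, 2.2, 0], [0, 0, 0.06, 2.5, 0], [0, 0, 0.06, 2.6, 0], [0, 0, 0.06, 2.65, 0], [0, 0, 0.06, 2.65, 0]]]'

```text
t: 11.65
tcp_pos: [0.5003, 0.037, 0.0433]
tool_rot: [0.731, 0.682, 0.001, 0.001]
force: [-0.2, -1.1, -1.1]
finger_gap: 0.081
gripper_force: 59.1
```

```bash
python3 -c "
from h import *
import cv2
b=[.61905,.02663,-.0707]
go(pose(*b,[[-.061,.002,.0415]])[0],np.degrees(b[2]))
a=manip.snapshot('wrist')[:,:,::-1];b=manip.snapshot('scene')[:,:,::-1]
B=cv2.resize(b[160:310,270:460],(760,600),interpolation=2)
cv2.imwrite('pics/c2.png',B);cv2.imwrite('pics/w4.png',a)"
```

```text
t 11.65 tcp [0.5003 0.037  0.0433] ydeg -4.01 z [ 1.8e-03 -3.0e-04 -1.0e+00] gap 7.0 F [-0.2 -1.1 -1.1] grip 59.1
units [0.    1.94  0.065] yaw 0.006 maxrow 1.1648216705197172
```

View pics/c2.png

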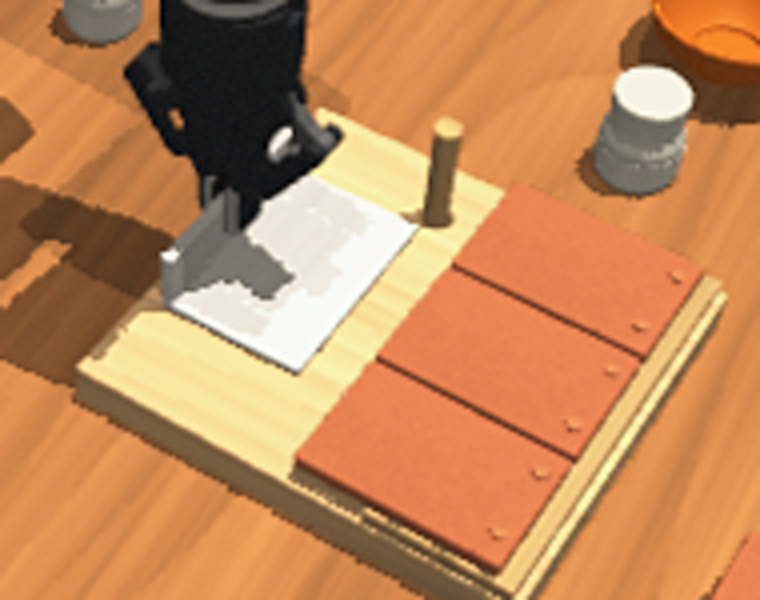

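The scene crop shows the flashing flat on the open board, front corners at (418,228) and (298,372), with the pin upright at (440,175) and clear of its left end. That was the last of my 10 pictures, so the rest goes by numbers.

```bash
python3 -c "
from h import *
b=[.61905,.02663,-.0707];Ri=np.array([[np.cos(b[2]),np.sin(b[2])],[-np.sin(b[2]),np.cos(b[2])]])
for p in((418,228),(298,372)):
  r=ray('scene',(270+p[0]/4-.4,160+p[1]/4-.4),.0315);print((Ri@(r[:2]-b[:2])*1e3).round(1))
t=manip.sense()['tcp_pos'];print((Ri@(t[:2]-b[:2])*1e3).round(1), (Ri@(np.array([.5945,.1138])-b[:2])*1e3).round(1))
"
```

```text
[-32.2  66.8]
[-32.5 -62. ]
[-119.1    1.8] [-30.6  85.2]
```

>>> drive_tool --motion '[[[0, 0, 0, 0.06, 0], [0, 0, 0, 0.07, 0], [0, 0, 0.3, 0.07, 0], [0, 0, 0.6, 0.07, 0], [0, 0, 0.9, 0.07, 0], [0, 0, 0.9, 0.07, 0]]]'

```text
t: 12.35
tcp_pos: [0.5266, 0.0349, 0.0415]
tool_rot: [0.732, 0.682, 0.0, 0.0]
force: [-3.0, 1.5, 7.1]
finger_gap: 0.077
gripper_force: 60.4
```

```bash
cat >> h.py <<'E'
b=[.61905,.02663,-.0707];Ri=np.array([[np.cos(b[2]),np.sin(b[2])],[-np.sin(b[2]),np.cos(b[2])]])
def st():
    s=manip.sense();M=R.from_quat(s["tool_rot"]).as_matrix()
    print("t",round(s["t"],2),"board xy",(Ri@(s["tcp_pos"][:2]-b[:2])*1e3).round(1),"z",s["tcp_pos"][2].round(4),"yaw err",np.degrees(np.arctan2(M[1,1],M[0,1])-b[2]).round(2),"tilt",M[2,:2].round(4),"Fb",(Ri@s["force"][:2]).round(1),s["force"][2].round(1),"T",s["ft_torque"].round(2))
E
python3 -c "
from h import *
st()"
```

```text
t 12.35 board xy [-92.8   1.8] z 0.0415 yaw err 0.02 tilt [-0.      0.0005] Fb [-3.1  1.3] 7.1 T [0.09 0.41 0.03]
```

>>> drive_tool --motion '[[[0, 0, 0.15, -0.02, 0], [0, 0, 0.35, -0.02, 0], [0, 0, 0.6, -0.02, 0], [0, 0, 0.85, -0.02, 0], [0, 0, 1.1, -0.02, 0], [0, 0, 1.1, -0.02, 0], [0, 0, 1.1, -0.02, 0]]]'

```text
t: 13.05
tcp_pos: [0.5605, 0.0325, 0.0415]
tool_rot: [0.732, 0.682, 0.001, 0.001]
force: [-0.4, 0.6, 5.5]
finger_gap: 0.082
gripper_force: 60.1
```

```bash
python3 -c "
from h import *
st()"
```

```text
t 13.05 board xy [-58.9   1.7] z 0.0415 yaw err 0.01 tilt [-0.0001  0.0021] Fb [-0.5  0.5] 5.5 T [0.09 0.25 0.02]
```

>>> drive_tool --motion '[[[0, 0.1, 0, 0, 0], [0, 0.2, 0, 0, 0], [0, 0.26, 0, 0, 0], [0, 0.26, 0, 0, 0]]]'

```text
t: 13.45
tcp_pos: [0.5615, 0.0399, 0.0416]
tool_rot: [0.731, 0.682, 0.001, 0.002]
force: [-0.1, -3.4, 6.0]
finger_gap: 0.084
gripper_force: 60.0
```

```bash
python3 -c "
from h import *
st()"
```

```text
t 13.45 board xy [-58.3   9.2] z 0.0416 yaw err 0.03 tilt [-0.0008  0.0034] Fb [ 0.2 -3.4] 6.0 T [-0.43  0.03  0.05]
```

>>> drive_tool --motion '[[[0, 0.04, 0.2, 0, 0], [0, 0.04, 0.35, 0, 0], [0, 0.04, 0.45, 0, 0], [0, 0.04, 0.45, 0, 0]]]'

```text
t: 13.85
tcp_pos: [0.5692, 0.0414, 0.0415]
tool_rot: [0.731, 0.682, -0.003, -0.003]
force: [-10.1, -1.3, 13.6]
finger_gap: 0.082
gripper_force: 61.5
```

```bash
python3 -c "
from h import *
st()"
```

```text
t 13.85 board xy [-50.8  11.2] z 0.0415 yaw err 0.03 tilt [ 0.0004 -0.009 ] Fb [-10.  -2.] 13.6 T [-0.12  1.14 -0.04]
```

Stopped about 10 mm short of where the batten should be, with the vertical force rising. I'll ease off the pressing and check.

>>> drive_tool --motion '[[[0, 0, 0, -0.05, 0], [0, 0, 0, -0.05, 0], [0, 0, 0, -0.05, 0]]]'

```text
t: 14.15
tcp_pos: [0.5739, 0.0408, 0.042]
tool_rot: [0.732, 0.682, 0.0, 0.0]
force: [0.2, 0.4, -2.1]
finger_gap: 0.083
gripper_force: 59.1
```

```bash
python3 - <<'E'
from h import *
import cv2
st()
im=manip.snapshot('scene')[:,:,::-1];cv2.imwrite('pics/s5.png',im)
o=cv2.imread('pics/scene0.png')
# shingle shift relative to start (lift check): per-shingle patch registration
for n,y in(("L",.081),("M",0),("R",-.081)):
    P=proj('scene',pose(*b,[[.02,y+.03,.045],[.02,y-.03,.045],[.1,y-.03,.045],[.1,y+.03,.045]])).astype(np.float32)
    x0,y0=P.min(0).astype(int)-6;x1,y1=P.max(0).astype(int)+6
    g=lambda i:np.float32(cv2.cvtColor(np.ascontiguousarray(i[y0:y1,x0:x1]),6))
    print(n,cv2.phaseCorrelate(g(o),g(im),cv2.createHanningWindow((x1-x0,y1-y0),cv2.CV_32F)))
# pixel profile along board x at y=-30 (flashing leg visible from upstand front to the nose), z=.030
for y in(-.045,-.03):
    xs=np.arange(-.075,.012,.003);Q=proj('scene',pose(*b,[[x,y,.030] for x in xs]))
    print([(int(x*1e3),*map(int,im[int(round(v)),int(round(u))])) for x,(u,v) in zip(xs,Q)])
E
```

```text
t 14.15 board xy [-46.1  11. ] z 0.042 yaw err 0.01 tilt [0.0002 0.0003] Fb [0.2 0.4] -2.1 T [ 0.01  0.07 -0.01]
L ((0.12877200400426858, 0.44396649724213333), 0.9702937229474385)
M ((-0.08209354670621849, 0.022689700816268754), 0.8734691053628921)
R ((0.015778798801470373, 0.0013891063913433754), 1.0383955824375153)
[(-75, 100, 146, 187), (-72, 97, 143, 183), (-68, 98, 144, 184), (-65, 93, 138, 177), (-62, 93, 137, 175), (-59, 69, 101, 132), (-56, 70, 102, 130), (-53, 85, 105, 122), (-50, 103, 108, 112), (-47, 103, 111, 115), (-44, 106, 114, 118), (-41, 226, 236, 242), (-38, 226, 236, 242), (-35, 226, 235, 241), (-32, 225, 236, 241), (-29, 223, 234, 240), (-26, 224, 234, 240), (-23, 224, 234, 240), (-20, 224, 234, 240), (-17, 224, 234, 240), (-14, 223, 234, 240), (-11, 223, 233, 240), (-8, 226, 236, 239), (-5, 210, 227, 236), (-2, 87, 137, 236), (0, 84, 134, 238), (3, 86, 136, 237), (6, 86, 136, 238), (9, 86, 137, 239)]
[(-75, 71, 105, 134), (-72, 73, 107, 137), (-68, 76, 111, 140), (-65, 71, 106, 136), (-62, 78, 105, 131), (-59, 94, 105, 113), (-56, 103, 111, 113), (-53, 118, 126, 131), (-50, 111, 119, 125), (-47, 96, 104, 106), (-44, 97, 105, 108), (-41, 110, 116, 121), (-38, 111, 118, 123), (-35, 102, 109, 114), (-32, 221, 232, 238), (-29, 228, 239, 245), (-26, 224, 234, 239), (-23, 224, 235, 239), (-20, 223, 232, 239), (-17, 230, 239, 243), (-14, 224, 235, 240), (-11, 226, 236, 241), (-8, 232, 241, 244), (-5, 226, 236, 239), (-2, 181, 197, 210), (0, 35, 54, 100), (3, 46, 75, 138), (6, 38, 56, 104), (9, 56, 85, 158)]
```

It was only friction: the flashing slid on freely, and the shingles haven't lifted. Going forward to the batten, lightly.

>>> drive_tool --motion '[[[0, 0, 0.05, 0.01, 0], [0, 0, 0.12, 0.01, 0], [0, 0, 0.2, 0.01, 0], [0, 0, 0.25, 0.01, 0], [0, 0, 0.25, 0.01, 0], [0, 0, 0.25, 0.01, 0]]]'

```text
t: 14.8
tcp_pos: [0.5784, 0.0406, 0.0419]
tool_rot: [0.732, 0.682, -0.002, -0.002]
force: [-5.3, 1.5, 1.1]
finger_gap: 0.077
gripper_force: 59.6
```

```bash
python3 -c "
from h import *
st()"
```

```text
t 14.8 board xy [-41.5  11.1] z 0.0419 yaw err -0.01 tilt [ 0.0005 -0.0057] Fb [-5.4  1.1] 1.1 T [ 0.07  0.72 -0.14]
```

Batten contact at board x = -41.5 as expected. Now left against the pin.

>>> drive_tool --motion '[[[0, 0.03, -0.05, 0, 0], [0, 0.06, -0.05, 0, 0], [0, 0.06, -0.05, 0, 0]]]'

```text
t: 15.1
tcp_pos: [0.5785, 0.0416, 0.042]
tool_rot: [0.732, 0.682, -0.001, -0.001]
force: [-5.1, -3.0, 0.1]
finger_gap: 0.082
gripper_force: 59.4
```

```bash
python3 -c "
from h import *
st()"
```

```text
t 15.1 board xy [-41.5  12.1] z 0.042 yaw err 0.01 tilt [-0.0007 -0.0026] Fb [-4.9 -3.3] 0.1 T [-0.39  0.7  -0.16]
```

>>> drive_tool --motion '[[[0, 0.03, 0, 0, 0], [0, 0.06, 0, 0, 0], [0, 0.06, 0, 0, 0]]]'

```text
t: 15.4
tcp_pos: [0.5786, 0.0425, 0.0421]
tool_rot: [0.731, 0.682, -0.002, -0.0]
force: [-5.1, -6.2, 1.9]
finger_gap: 0.079
gripper_force: 59.5
```

```bash
python3 -c "
from h import *
st()"
```

```text
t 15.4 board xy [-41.4  13. ] z 0.0421 yaw err 0.04 tilt [-0.002  -0.0028] Fb [-4.7 -6.5] 1.9 T [-0.92  0.72 -0.17]
```

>>> drive_tool --motion '[[[0, 0, 0, 0.03, 0], [0, 0, 0, 0.06, 0], [0, 0, 0, 0.06, 0], [0, 0, 0, 0.06, 0], [0, 0, 0, 0.06, 0]]]'

```text
t: 15.9
tcp_pos: [0.5786, 0.0424, 0.0416]
tool_rot: [0.731, 0.682, -0.002, -0.0]
force: [-8.4, -6.0, 10.1]
finger_gap: 0.079
gripper_force: 60.8
```

```bash
python3 - <<'E'
from h import *
import cv2
st()
im=manip.snapshot('scene')[:,:,::-1].copy();cv2.imwrite('pics/s6.png',im)
o=cv2.imread('pics/scene0.png');p=cv2.imread('pics/s5.png')
def reg(a,c,x0,y0,x1,y1):
    g=lambda i:np.float32(cv2.cvtColor(np.ascontiguousarray(i[y0:y1,x0:x1]),6))
    return np.round(cv2.phaseCorrelate(g(a),g(c),cv2.createHanningWindow((int(x1-x0),int(y1-y0)),cv2.CV_32F))[0],2)
for n,y in(("L",.081),("M",0),("R",-.081)):
    P=proj('scene',pose(*b,[[.0,y+.035,.045],[.0,y-.035,.045],[.1,y-.035,.045],[.1,y+.035,.045]]))
    x0,y0=P.min(0).astype(int)-4;x1,y1=P.max(0).astype(int)+4
    print(n,"vs start",reg(o,im,x0,y0,x1,y1),"vs s5",reg(p,im,x0,y0,x1,y1))
u,v=proj('scene',pose(*b,[[-.03,.085,.096]]))[0].astype(int);print("pin top px",u,v,"shift vs s5",reg(p,im,u-12,v-10,u+12,v+8))
# leg left-end / pin gap: colours just right of the pin along board y at board x=-30
ys=np.arange(.06,.1,.002);Q=proj('scene',pose(*b,[[-.03,y,.030] for y in ys]))
for i in (p,im):print([(int(round(y*1e3)),*map(int,i[int(round(v)),int(round(u))])) for y,(u,v) in zip(ys,Q)])
E
```

```text
t 15.9 board xy [-41.5  12.9] z 0.0416 yaw err 0.03 tilt [-0.0019 -0.0024] Fb [-8.  -6.6] 10.1 T [-0.86  1.03 -0.18]
L vs start [-0.09 -0.13] vs s5 [0.23 0.14]
M vs start [ 0.15 -0.02] vs s5 [ 0.94 -0.1 ]
R vs start [-0.04 -0.09] vs s5 [ 0.04 -0.  ]
pin top px 381 191 shift vs s5 [ 2.57 -0.41]
[(60, 153, 164, 173), (62, 217, 233, 241), (64, 58, 62, 65), (66, 153, 164, 173), (68, 11, 7, 8), (70, 60, 61, 64), (72, 18, 15, 15), (74, 18, 15, 15), (76, 20, 16, 17), (78, 20, 16, 17), (80, 26, 24, 22), (82, 20, 17, 18), (84, 21, 21, 19), (86, 28, 27, 22), (88, 28, 27, 22), (90, 45, 44, 43), (92, 45, 44, 43), (94, 37, 35, 35), (96, 37, 35, 35), (98, 60, 57, 58), (100, 60, 57, 58)]
[(60, 18, 16, 15), (62, 20, 18, 16), (64, 25, 22, 22), (66, 17, 15, 17), (68, 22, 23, 22), (70, 22, 19, 20), (72, 25, 26, 24), (74, 25, 26, 24), (76, 22, 20, 20), (78, 22, 20, 20), (80, 27, 25, 24), (82, 23, 22, 21), (84, 24, 25, 23), (86, 27, 26, 24), (88, 27, 26, 24), (90, 25, 23, 22), (92, 25, 23, 22), (94, 29, 25, 26), (96, 29, 25, 26), (98, 45, 45, 47), (100, 45, 45, 47)]
```

Pressing reads 10.1 N, against the batten at 8 N and sideways at 6.6 N. I'll measure the pin's lean in the wrist image by code.

```bash
python3 - <<'E'
from h import *
import cv2
c=manip.camera_model('wrist');im=manip.snapshot('wrist')[:,:,::-1].copy();cv2.imwrite('pics/w6.png',im)
A=proj('wrist',pose(*b,[[-.03,.085,z] for z in(.030,.05,.07,.09,.096)]),c);print(A.round(0).tolist())
E2=proj('wrist',pose(*b,[[-.045,.0775,.030],[.0,.0775,.030]]),c);print("leg end",E2.round(0).tolist())
d=A[4]-A[0];d/=np.linalg.norm(d);n=np.array([-d[1],d[0]]);print("n",n.round(2))
for q in A[:4]:
    print([tuple(map(int,cv2.getRectSubPix(im,(1,1),tuple(map(float,q+n*k)))[0,0])) for k in range(-42,43,4)])
E
```

```text
[[351.0, 112.0], [356.0, 113.0], [362.0, 114.0], [371.0, 114.0], [375.0, 115.0]]
leg end [[308.0, 135.0], [436.0, 135.0]]
n [-0.1  1. ]
[(112, 177, 216), (112, 177, 215), (113, 178, 216), (113, 178, 215), (114, 178, 215), (114, 178, 215), (114, 179, 215), (114, 179, 215), (114, 178, 215), (110, 171, 215), (106, 164, 214), (104, 160, 210), (106, 163, 213), (54, 74, 91), (55, 76, 93), (124, 138, 150), (178, 196, 212), (175, 192, 208), (175, 191, 208), (175, 192, 208), (177, 193, 208), (176, 193, 208)]
[(112, 175, 215), (111, 176, 215), (112, 178, 215), (114, 178, 215), (113, 178, 215), (114, 179, 216), (114, 178, 215), (115, 180, 215), (115, 180, 215), (112, 175, 215), (108, 168, 214), (106, 161, 211), (106, 161, 211), (75, 110, 140), (52, 73, 89), (219, 217, 217), (179, 196, 213), (179, 196, 211), (177, 194, 209), (177, 193, 208), (176, 192, 207), (175, 191, 206)]
[(111, 174, 215), (111, 175, 215), (112, 177, 215), (112, 178, 215), (113, 178, 215), (113, 179, 215), (114, 178, 215), (114, 178, 215), (114, 179, 215), (115, 179, 214), (112, 173, 215), (108, 167, 215), (105, 161, 210), (92, 138, 179), (74, 92, 107), (220, 216, 216), (182, 198, 215), (181, 198, 214), (181, 198, 214), (181, 198, 215), (181, 198, 214), (181, 197, 214)]
[(108, 171, 215), (112, 175, 216), (112, 176, 215), (113, 177, 216), (113, 178, 215), (112, 177, 215), (114, 179, 216), (114, 178, 215), (115, 179, 215), (115, 179, 215), (115, 180, 215), (113, 174, 215), (108, 167, 215), (105, 158, 207), (154, 173, 192), (219, 215, 216), (220, 215, 216), (182, 199, 215), (182, 199, 216), (183, 198, 215), (182, 198, 215), (182, 199, 215)]
```

```bash
python3 - <<'E'
import cv2,numpy as np
im=cv2.imread('pics/w6.png')
b,g,r=[im[:,:,i].astype(int) for i in range(3)]
for y in range(40,150,4):
    print(y,''.join('W' if b[y,x]>150 else 'd' if r[y,x]<120 else 'm' if r[y,x]<185 else 'o' if g[y,x]<150 else 'y' for x in range(270,450,3)))
E
```

```text
40 yyyyyyyyyyyyyyyyyyyyyyyyyyyyyyyyyyyyyyyyyyyyyyyyyyyyyymmmmmd
44 yyyyyyyyyyyyyyyyyyyyyyyyyyyyyyyyyyyyyyyyyyyyyyyyyyyyyymmmmdd
48 yyyyyyyyyyyyyyyyyyyyyyyyyyyyyyyyyyyyyyyyyyyyyyyyyyyyyymmmmdd
52 yyyyyyyyyyyyyyyyyyyyyyyyyyyyyyyyyyyyyyyyyyyyyyyyyyyyyymmmmdd
56 yyyyyyyyyyyyyyyyyyyyyyyyyyyyyyyyyyyyyyyyyyyyyyyyyyyyyymmmmdd
60 yyyyyyyyyyyyyyyyyyyyyyyyyyyyyyyyyyyyyyyyyyyyyyyyyyyyyymmmmdd
64 yyyyyyyyyyyyyyyyyyyyyyyyyyyyyyyyyyyyyyyyyyyyyyyyyyyyyymmmmdd
68 yyyyyyyyyyyyyyyyyyyyyyyyyyyyyyyyyyyyyyyyyyyyyyyyyyyyyymmdddd
72 yyyyyyyyyyyyyyyyyyyyyyyyyyyyyyyyyyyyyyyyyyyyyyyyyyyyyymmdddd
76 yyyyyyyyyyyyyyyyyyyyymyyyyyyyyyyyyyyyyyyyyyyyyyyyyyyyymmdddd
80 yyyyyyyyyyyyyyyyyyyyyyyyyyyyyyyyyyyyyyyyyyyyyyyyyyyyyymmdddd
84 yyyyyyyyyyyyyyyyyyyyyyyyyyyyyyyyyyyyyyyyyyyyyyyyyyyyyymmdddd
88 yyyyyyyyyyyyyyyyyyyymyyyyyyyyyyyyyyyyyyyyyyyyyyyyyyyyymmdddd
92 yyyyyyyyyyyyyyyyyyyodyyyyyyyyyyyyyyyyyyyyyyyyyyyyyyyyymmdddd
96 yyyyyyyyyyyyyyyyyyoyddyyyyyyyyyyyyyyyyyyyyyyyyyyyyyyyymmdddd
100 yyyyyyyyyyyyyyyymmyoddyyyyyyyyyyyyyyyyyyyyyyyyyyyyyyyymmdddd
104 yyyyyyyyyyyyyyyymmmddddyyyyyyyyyyyyyyyyyyyyyyyyyyyyyyymmdddd
108 yyyyyyyyyyyyyymmmdmddddyyyyyyyyyyyyyyyyyyyyyyyyyyyyyyymmdddd
112 yyyyyyyyyyyyyymmmmmdddddmyyyyyyyyyyyyyyyyyyyyyyyyyyyymmmdddd
116 yyyyyyyyyyyyymmmmmmmddddddyyyyyyyyyyyyyyyyyyyyyyyyyyymmmdddd
120 yyyyyyyyyyymmmmmmmmmdddddddmyyyyyyyyyyyyyyyyyyyyyyyyymmmdddd
124 yyyyyyyyyyymmmmmmmmmmddddddddddoyyyyyyyyyyyyyyyyyyyyymmmdddd
128 yyyyyyyyymmmmmmmmmddmmddddddddmmmmmmmmmmmmmmmmmdddmmmddddddd
132 yyyyyyyyymmmmddddddddmdmmmWWWWWWWWWWWWWWWWWWWWWWWWWWWWWmmddd
136 yyyyyyyyymmmdWWWWWWmmdddddmWWWWWWWWWWWWWWWWWWWWWWWWWWWWmmddd
140 yyyyyyyyydmmmWWWWWWWWWddmWWWWWWWWWWWWWWWWWWWWWWWWWWWWWWddddd
144 yyyyyyyyyymmmWWWWWWWWmdWWWWWWWWWWWWWWWWWWWWWWWWWWWWWWWWddddd
148 yyyyyyyymmmmmWWWWWWWWmdWWWWWWWWWWWWWWWWWWWWWWWWWWWWWWWWddddd
```

```bash
python3 - <<'E'
import cv2,numpy as np
im=cv2.imread('pics/w6.png');im=cv2.GaussianBlur(im,(0,0),1.5)
b=im[:,:,0].astype(int)
print(im[60,280],im[60,360],im[60,420],im[100,360],im[100,420],im[20,360])
for y in range(4,136,5):
    print(y,' '.join('%3d'%b[y,x] for x in range(276,440,6)))
E
```

```text
[123 184 216] [108 170 215] [119 179 214] [114 179 215] [122 182 214] [127 189 216]
4 130 130 130 130 130 130 130 130 130 130 130 130 130 130 130 129 129 129 129 129 129 128 128 128 128 127 127 127
9 129 129 129 128 129 129 129 128 128 128 128 128 128 128 128 128 128 128 127 127 127 127 127 126 126 126 126 114
14 128 128 128 128 128 128 128 127 127 127 127 127 127 127 127 127 127 126 126 126 125 125 125 125 125 124 124  90
19 128 127 127 127 127 127 127 127 127 127 127 126 126 127 127 127 126 126 125 125 125 124 124 124 124 124 123  89
24 124 124 124 124 124 124 124 124 127 127 127 127 127 127 126 127 126 126 125 125 125 124 124 124 124 124 123  89
29 119 119 119 119 119 119 119 120 126 128 128 127 126 126 126 126 126 126 126 125 125 125 125 125 124 124 123  90
34 118 118 118 117 117 117 117 118 122 123 123 123 123 123 122 123 122 122 122 121 121 121 121 120 120 119 117  83
39 118 118 118 117 117 117 117 117 118 118 118 117 117 117 117 115 114 115 116 115 115 115 115 114 114 113  81  69
44 118 118 117 117 117 117 117 117 117 117 117 116 116 115 110 107 106 106 107 109 114 113 113 113
[... 1393 characters left out ...]
  63
109 127 127 127 127 127 126  95  80  70  52  56 101 105 109 112 114 115 115 115 114 114 118 124 124 124 123  76  64
114 130 130 130 130 130 112  84  82  73  53  53  62 102 105 108 112 115 115 115 115 117 126 126 126 126 123  77  65
119 131 131 131 131 125  93  83  83  76  58  53  54  65 104 105 107 111 114 115 118 128 129 129 129 128 125  79  66
124 129 129 129 128 107  82  83  83  80  72  56  54  55  62  76  91 103 116 126 129 129 129 128 128 127 124  78  66
129 127 127 127 125  81  83  86  81  79  85  90 109 107 151 170 173 178 179 179 176 175 174 176 170 175 167 131  93
134 126 126 126 123  79  84 117 112 109  88  96 109 143 185 187 198 218 214 214 207 206 200 204 198 213 214 172 115
```

The wrist image shows the pin-top disc centred at about (372,83), radius 40, where an upright pin would be near (375,115). So it leans about 5° from my sideways push. I'll lighten the press, back off leftwards and track the disc.

>>> drive_tool --motion '[[[0, 0, -0.03, -0.03, 0], [0, 0, -0.06, -0.07, 0], [0, -0.04, -0.06, -0.07, 0], [0, -0.08, -0.06, -0.07, 0], [0, -0.08, -0.06, -0.07, 0]]]'

```text
t: 16.5
tcp_pos: [0.5783, 0.0418, 0.0424]
tool_rot: [0.732, 0.682, 0.0, 0.0]
force: [-1.0, -0.0, -0.9]
finger_gap: 0.082
gripper_force: 59.1
```

```bash
cat >> h.py <<'E'
import cv2
def disc():
    st();c=manip.camera_model('wrist');im=manip.snapshot('wrist')
    up=proj('wrist',pose(*b,[[-.03,.085,.096]]),c)[0]
    bl=cv2.GaussianBlur(im[:,:,2],(0,0),1.5).astype(int);r=im[:,:,0].astype(int)
    m=(((bl>=102)&(bl<=115)&(r>205))*255).astype(np.uint8);m[:,:320]=0;m[:,425:]=0;m[:20]=0;m[180:]=0
    m=cv2.morphologyEx(m,cv2.MORPH_OPEN,np.ones((7,7)))
    n,_,s,ce=cv2.connectedComponentsWithStats(m)
    for i in range(1,n):
        if s[i,4]>800:print("blob",s[i],ce[i].round(1),"shift vs upright px",(ce[i]-up).round(1))
    h=cv2.HoughCircles(cv2.GaussianBlur(im[:,:,2],(0,0),1.5)[0:200,300:440],cv2.HOUGH_GRADIENT,1,30,param1=20,param2=8,minRadius=34,maxRadius=44)
    print("hough",None if h is None else (h[0,:2]+[300,0,0]).round(1).tolist(),"upright",up.round(1))
E
python3 -c "
from h import *
disc()"
```

```text
t 16.5 board xy [-41.7  12.3] z 0.0424 yaw err 0.02 tilt [0.0004 0.0009] Fb [-1.  -0.1] -0.9 T [-0.06  0.15 -0.05]
blob [ 346   26   79   84 5286] [385.4  66.7] shift vs upright px [  9.3 -43.9]
hough [[382.5, 67.5, 41.2], [360.5, 100.5, 35.5]] upright [376.  110.6]
```

>>> drive_tool --motion '[[[0, -0.04, 0, 0, 0], [0, -0.08, 0, 0, 0], [0, -0.08, 0, 0, 0], [0, -0.08, 0, 0, 0]]]'

```text
t: 16.95
tcp_pos: [0.578, 0.0391, 0.0425]
tool_rot: [0.732, 0.682, 0.0, 0.0]
force: [0.7, -0.2, -1.2]
finger_gap: 0.081
gripper_force: 59.1
```

```bash
python3 -c "
from h import *
disc()"
```

```text
t 16.95 board xy [-41.8   9.5] z 0.0425 yaw err 0.02 tilt [-0.0001  0.0008] Fb [ 0.7 -0.1] -1.2 T [0.01 0.   0.04]
blob [ 345   20   80   79 5234] [384.8  56.8] shift vs upright px [  8.  -39.4]
hough [[380.5, 56.5, 43.4], [362.5, 96.5, 40.0]] upright [376.9  96.2]
```

>>> drive_tool --motion '[[[0, -0.07, -0.03, 0, 0], [0, -0.15, -0.06, 0, 0], [0, -0.15, -0.06, 0, 0], [0, -0.15, -0.06, 0, 0]]]'

```text
t: 17.4
tcp_pos: [0.5755, 0.0346, 0.0425]
tool_rot: [0.732, 0.682, 0.0, 0.0]
force: [-0.2, -0.3, -1.8]
finger_gap: 0.083
gripper_force: 59.1
```

```bash
python3 - <<'E'
from h import *
disc()
im=manip.snapshot('scene')[:,:,::-1].copy();cv2.imwrite('pics/s7.png',im)
for v in range(180,224,3):print(v,' '.join('%3d/%3d'%(im[v,u,0],im[v,u,2]) for u in range(362,402,3)))
E
```

```text
t 17.4 board xy [-44.    4.9] z 0.0425 yaw err -0.0 tilt [0.     0.0001] Fb [-0.2 -0.3] -1.8 T [ 0.01  0.08 -0.  ]
blob [ 357   20   68   54 3081] [393.4  43.2] shift vs upright px [  4.7 -28.2]
hough [[397.5, 32.5, 43.4], [371.5, 84.5, 43.4]] upright [388.7  71.3]
180  23/ 24  47/ 47  48/ 47  38/ 34  24/ 23  40/ 36  54/140  74/209  84/228  82/225  79/222  79/221  81/224  82/223
183  25/ 22  23/ 23  24/ 25  22/ 20  29/ 23  26/ 22  68/185  82/224  82/226  79/222  79/220  81/222  79/221  82/223
186  22/ 24  25/ 25  26/ 25  22/ 22  25/ 22  24/ 20  82/231  82/227  80/223  78/219  77/216  79/220  85/229  86/231
189  23/ 24  25/ 24  29/ 28  25/ 26  28/ 27  29/ 17 101/239 138/249 104/232  79/215  80/222  84/230  86/229  87/233
192  27/ 26  26/ 23  25/ 25  24/ 22  28/ 27  36/ 69  62/153 136/252 105/216  77/218  88/233  86/229  87/233  81/225
195  22/ 21  26/ 26  29/ 27  26/ 26  25/ 25  32/ 42  46/ 90  57/115  65/154  86/232  86/231  84/228  86/228  86/229
198  24/ 23  29/ 26  26/ 25  27/ 23  35/ 33  28/ 28  54/105  61/119  81/216  85/232  83/227  87/231  85/228  85/229
201  28/ 25  28/ 27  2
[... 205 characters left out ...]
/223
207  24/ 22  23/ 22  21/ 19  79/ 85 161/255  44/ 45  90/ 97 107/114  52/ 45 175/255 167/250 122/241  83/235  86/238
210  24/ 21  22/ 21 105/116 117/128  61/ 84  44/ 47  49/ 47  93/ 97  74/ 95 159/251 168/250  84/233  85/237  86/237
213  27/ 21  25/ 25  84/ 91  34/ 32  36/ 34  26/ 21  36/ 35  47/ 51 172/254 162/250 110/236  82/234  83/236  86/237
216  25/ 25  21/ 18  23/ 23  24/ 21  28/ 26  25/ 23  15/  6 156/252 162/250 125/226  82/233  82/232  86/236  84/236
219  25/ 23  25/ 22  28/ 27  24/ 21  14/ 10 213/238 230/247 196/250 161/248  83/235  83/234  82/233  84/234  83/235
222  24/ 22  16/ 13  15/  9 164/182 227/243 221/237 224/240 229/240  66/209  70/208  84/235  83/233  86/235  81/234
```

The wrist offset hardly changed even with the flashing well clear, so part of it is calibration. I'll draw back 30 mm so the scene camera sees the pin whole and compare it with its picture before any contact.

>>> drive_tool --motion '[[[0, 0, -0.3, 0, 0], [0, 0, -0.6, 0, 0], [0, 0, -1.0, 0, 0], [0, 0, -1.0, 0, 0], [0, 0, -1.0, 0, 0]]]'

```text
t: 18.0
tcp_pos: [0.5453, 0.037, 0.0426]
tool_rot: [0.732, 0.682, 0.0, 0.0]
force: [0.5, -1.3, -0.6]
finger_gap: 0.083
gripper_force: 59.1
```

```bash
python3 - <<'E'
from h import *
st()
n=manip.snapshot('scene')[:,:,::-1].copy();cv2.imwrite('pics/s8.png',n)
o=cv2.imread('pics/c2.png')           # x4 crop from (270,160)
m=cv2.resize(n[160:310,270:460],(760,600),interpolation=2)
def top(i):
    h=i[100:150,410:490].astype(int);k=((h[:,:,0]>100)&(h[:,:,2]>225)).astype(np.uint8)
    c,_,s,ce=cv2.connectedComponentsWithStats(k);j=1+np.argmax(s[1:,4]);return s[j],ce[j].round(1)
print(top(o),top(m))
g=lambda i,y0,y1,x0,x1:np.float32(cv2.cvtColor(i,6)[y0:y1,x0:x1])
for r in((105,150,420,480),(195,235,415,470)):
    print(r,np.round(cv2.phaseCorrelate(g(o,*r),g(m,*r),cv2.createHanningWindow((r[3]-r[2],r[1]-r[0]),cv2.CV_32F))[0],2))
a=proj('scene',pose(*b,[[-.03,.085,.026],[-.03,.085,.096],[-.03,.09,.096],[-.025,.085,.096]]));print(((a-[270,160]+.5)*4).round(1).tolist())
E
```

```text
t 18.0 board xy [-74.3   5.1] z 0.0426 yaw err 0.02 tilt [-0.  0.] Fb [ 0.6 -1.3] -0.6 T [-0.01  0.02  0.  ]
(array([ 24,  17,  29,  20, 435], dtype=int32), array([37.8, 26.6])) (array([ 32,  13,  29,  19, 389], dtype=int32), array([45.6, 21.9]))
(105, 150, 420, 480) [ 7.95 -4.39]
(195, 235, 415, 470) [-0.11  0.38]
[[436.4, 217.6], [449.5, 129.7], [453.9, 124.6], [457.4, 133.3]]
```

The pin now leans about 5° and stays jammed even without contact: its top moved 5.8 mm in +y and 1.8 mm in +x. I'll set the flashing down here, straighten the pin by regripping along the lean, then redo the approach more gently.

>>> drive_tool --motion '[[[0, 0, 0, 0.03, 0], [40, 0, 0, 0.03, 0], [40, 0, 0, 0.03, 0], [40, 0, 0, 0.03, 0], [40, 0, 0, -1.0, 0], [40, 0, 0, -2.2, 0], [40, 0, 0, -3.3, 0], [40, 0, 0, -3.3, -1], [40, 0, 0, -3.3, -2], [40, 0, 0, -3.3, -2]]]'

```text
t: 19.05
tcp_pos: [0.5458, 0.0369, 0.142]
tool_rot: [0.63, 0.777, 0.0, 0.0]
force: [-0.3, -0.7, 0.7]
finger_gap: 0.465
gripper_force: 0.0
```

```bash
python3 -c "
from h import *
go([.5946,.1144,.14],69)"
```

```text
t 19.05 tcp [0.5458 0.0369 0.142 ] ydeg 11.95 z [ 1.e-03 -1.e-04 -1.e+00] gap 39.7 F [-0.3 -0.7  0.7] grip 0.0
units [2.19  2.128 0.068] yaw -7.131 maxrow 1.83250126000476
```

>>> drive_tool --motion '[[[40, 1.0, 1.0, 0, -1], [40, 2.19, 2.13, 0, -2], [40, 2.19, 2.13, 0, -3], [40, 2.19, 2.13, 0, -4], [40, 2.19, 2.13, 0, -5], [40, 2.19, 2.13, 0, -6], [40, 2.19, 2.13, 0, -7.1], [40, 2.19, 2.13, 0, -7.1], [40, 2.19, 2.13, 0, -7.1], [40, 2.19, 2.13, 0, -7.1]]]'

```text
t: 20.05
tcp_pos: [0.5944, 0.1144, 0.1413]
tool_rot: [0.186, 0.983, -0.0, -0.0]
force: [-0.2, 0.3, -0.7]
finger_gap: 0.469
gripper_force: 0.0
```

>>> drive_tool --motion '[[[40, 0, 0, 0, 0], [40, 0, 0, 0, 0]]]'

```text
t: 20.25
tcp_pos: [0.5945, 0.1144, 0.1415]
tool_rot: [0.185, 0.983, -0.0, -0.0]
force: [-0.7, -0.4, 1.2]
finger_gap: 0.467
gripper_force: 0.0
```

```bash
python3 -c "
from h import *
go([.5946,.1144,.062],69)"
```

```text
t 20.25 tcp [0.5945 0.1144 0.1415] ydeg 68.7 z [-1.e-04 -0.e+00 -1.e+00] gap 39.9 F [-0.7 -0.4  1.2] grip 0.0
units [-4.000e-03  2.000e-03  2.648e+00] yaw -0.037 maxrow 1.589054606208806
```

>>> drive_tool --motion '[[[40, 0, 0, 1.4, 0], [40, 0, 0, 2.5, 0], [40, 0, 0, 2.6, 0], [40, 0, 0, 2.6, 0], [0, 0, 0, 2.6, 0], [0, 0, 0, 2.6, 0], [0, 0, 0, 2.6, 0], [0, 0, 0, 2.6, 0]]]' --squeeze 30

```text
t: 21.05
tcp_pos: [0.596, 0.1144, 0.0654]
tool_rot: [0.184, 0.983, 0.0, 0.002]
force: [0.4, -0.4, 7.1]
finger_gap: 0.175
gripper_force: 29.8
```

```bash
python3 -c "
from h import *
go([.5946,.1144,.062],69)"
```

```text
t 21.05 tcp [0.596  0.1144 0.0654] ydeg 68.76 z [ 0.004 -0.    -1.   ] gap 15.0 F [ 0.4 -0.4  7.1] grip 29.8
units [ 0.044 -0.018  0.113] yaw -0.03 maxrow 0.07327595515649733
```

>>> drive_tool --motion '[[[40, 0, 0, 0, 0], [40, 0, 0, 0, 0], [40, 0, 0, 0, 0], [40, 0, 0, -1.2, 0], [40, 0, 0, -2.6, 0], [40, 0, 0, -2.6, 1], [40, 0, 0, -2.6, 2], [40, 0, 0, -2.6, 3], [40, 0, 0, -2.6, 4], [40, 0, 0, -2.6, 5]]]'

```text
t: 22.05
tcp_pos: [0.5941, 0.1144, 0.1411]
tool_rot: [0.512, 0.859, -0.0, -0.0]
force: [-0.5, -0.1, 0.2]
finger_gap: 0.466
gripper_force: 0.0
```

```bash
python3 -c "
from h import *
go(pose(*b,[[-.074,.005,.14]])[0],np.degrees(b[2]))"
```

```text
t 22.05 tcp [0.5941 0.1144 0.1411] ydeg 28.43 z [-0.001 -0.    -1.   ] gap 39.8 F [-0.5 -0.1  0.2] grip 0.0
units [-1.503 -2.653  0.038] yaw 4.061 maxrow 1.8296763947223815
```

>>> drive_tool --motion '[[[40, -0.7, -1.3, 0, 1], [40, -1.5, -2.65, 0, 2], [40, -1.5, -2.65, 0, 3], [40, -1.5, -2.65, 0, 4.06], [40, -1.5, -2.65, 0, 4.06], [40, -1.5, -2.65, 0, 4.06], [40, -1.5, -2.65, 0, 4.06]]]'

```text
t: 22.75
tcp_pos: [0.5465, 0.037, 0.1413]
tool_rot: [0.729, 0.685, -0.0, -0.0]
force: [0.1, 0.0, 0.3]
finger_gap: 0.473
gripper_force: 0.0
```

```bash
cat >> h.py <<'E'
def pintop(name):
    n=manip.snapshot('scene')[:,:,::-1].copy();cv2.imwrite(name,n);o=cv2.imread('pics/c2.png')
    m=cv2.resize(n[160:310,270:460],(760,600),interpolation=2)
    for i in(o,m):
        h=i[100:150,410:490].astype(int);k=((h[:,:,0]>100)&(h[:,:,2]>225)).astype(np.uint8)
        c,_,s,ce=cv2.connectedComponentsWithStats(k);j=1+np.argmax(s[1:,4]);print("pintop",s[j],(ce[j]+[410,100]).round(1))
E
python3 -c "
from h import *
go(pose(*b,[[-.074,.005,.0426]])[0],np.degrees(b[2]))
pintop('pics/s9.png')"
```

```text
t 22.75 tcp [0.5465 0.037  0.1413] ydeg -3.56 z [-2.e-04 -0.e+00 -1.e+00] gap 40.4 F [0.1 0.  0.3] grip 0.0
units [-0.006 -0.029  3.291] yaw 0.061 maxrow 1.9748071789266377
pintop [ 24  17  29  20 435] [447.8 126.6]
pintop [ 24  19  30  20 444] [448.4 127.8]
```

The pin is upright again: top at (448,128) against (448,127) before contact. Regrasping the upstand.

>>> drive_tool --motion '[[[40, 0, -0.03, 1.5, 0.06], [40, 0, -0.03, 2.8, 0.06], [40, 0, -0.03, 3.32, 0.06], [40, 0, -0.03, 3.32, 0.06], [0, 0, -0.03, 3.32, 0.06], [0, 0, -0.03, 3.32, 0.06], [0, 0, -0.03, 3.32, 0.06], [0, 0, -0.03, 3.32, 0.06]]]' --squeeze 60

```text
t: 23.6
tcp_pos: [0.5467, 0.0367, 0.0433]
tool_rot: [0.732, 0.681, 0.001, 0.001]
force: [0.5, 0.4, 4.7]
finger_gap: 0.076
gripper_force: 61.8
```

```bash
python3 -c "
from h import *
st();disc();print(manip.sense()['finger_gap']*85.4)"
```

```text
t 23.6 board xy [-72.9   5. ] z 0.0433 yaw err -0.13 tilt [-0.0001  0.0031] Fb [0.5 0.4] 4.7 T [0.08 0.02 0.  ]
t 23.6 board xy [-72.9   5. ] z 0.0433 yaw err -0.13 tilt [-0.0001  0.0031] Fb [0.5 0.4] 4.7 T [0.08 0.02 0.  ]
hough [[344.5, 175.5, 42.3]] upright [534.4  71.6]
6.911838599892997
```

>>> drive_tool --motion '[[[0, 0, 0.1, -0.03, 0], [0, 0, 0.3, -0.03, 0], [0, 0, 0.6, -0.03, 0], [0, 0, 0.9, -0.03, 0], [0, 0, 0.9, -0.03, 0], [0, 0.05, 0.9, -0.03, 0], [0, 0.1, 0.9, -0.03, 0], [0, 0.1, 0.9, -0.03, 0]]]'

```text
t: 24.45
tcp_pos: [0.5737, 0.037, 0.0433]
tool_rot: [0.732, 0.681, 0.0, 0.001]
force: [-0.2, -3.0, 6.0]
finger_gap: 0.078
gripper_force: 62.0
```

```bash
sed -i 's/m\[:20\]=0;//;s/m\[:,425:\]=0/m[:,440:]=0/' h.py; python3 -c "
from h import *
disc()"
```

```text
t 24.45 board xy [-46.    7.2] z 0.0433 yaw err -0.12 tilt [-0.0011  0.0023] Fb [ 0. -3.] 6.0 T [-0.57  0.01 -0.01]
blob [ 352   20   88  101 6128] [399.   68.3] shift vs upright px [  1.8 -15.7]
hough [[397.5, 79.5, 41.2], [369.5, 94.5, 38.8]] upright [397.2  84. ]
```

Disc at (397,80) against an upright prediction of (397,84): upright. Creeping left.

>>> drive_tool --motion '[[[0, 0, 0, -0.03, 0], [0, 0.03, 0, -0.03, 0], [0, 0.06, 0, -0.03, 0], [0, 0.06, 0, -0.03, 0], [0, 0.06, 0, -0.03, 0]]]'

```text
t: 25.0
tcp_pos: [0.5726, 0.0399, 0.0434]
tool_rot: [0.732, 0.681, -0.0, -0.0]
force: [0.2, 0.6, -0.6]
finger_gap: 0.08
gripper_force: 61.1
```

```bash
python3 -c "
from h import *
disc()"
```

```text
t 25.0 board xy [-47.3   9.9] z 0.0434 yaw err -0.14 tilt [ 0.0002 -0.0006] Fb [0.2 0.6] -0.6 T [ 0.01 -0.07 -0.05]
blob [ 355   29   85   16 1071] [401.5  36.2] shift vs upright px [ -0.6 -62.1]
blob [ 365   52   75   81 4713] [403.   91.6] shift vs upright px [ 0.9 -6.7]
hough [[399.5, 94.5, 40.1], [369.5, 101.5, 35.2]] upright [402.1  98.3]
```

>>> drive_tool --motion '[[[0, 0, 0.1, 0, 0], [0, 0, 0.2, 0, 0], [0, 0, 0.24, 0, 0], [0, 0.02, 0.24, 0, 0], [0, 0.02, 0.24, 0, 0]]]'

```text
t: 25.55
tcp_pos: [0.5783, 0.0395, 0.0434]
tool_rot: [0.732, 0.681, -0.001, -0.001]
force: [-4.6, -1.8, 2.0]
finger_gap: 0.081
gripper_force: 61.6
```

```bash
python3 -c "
from h import *
disc()"
```

```text
t 25.55 board xy [-41.5  10. ] z 0.0434 yaw err -0.13 tilt [-0.0005 -0.0038] Fb [-4.4 -2.1] 2.0 T [-0.17  0.65 -0.07]
blob [ 335   53   78   81 4814] [373.   92.5] shift vs upright px [ 0.3 -6.2]
hough [[371.5, 94.5, 40.1], [401.5, 163.5, 35.5]] upright [372.6  98.7]
```

>>> drive_tool --motion '[[[0, 0.03, -0.03, 0, 0], [0, 0.05, -0.03, 0, 0], [0, 0.05, -0.03, 0, 0], [0, 0.05, -0.03, 0, 0]]]'

```text
t: 26.0
tcp_pos: [0.5784, 0.0407, 0.0435]
tool_rot: [0.732, 0.681, -0.001, -0.0]
force: [-4.4, -3.8, 1.3]
finger_gap: 0.081
gripper_force: 61.4
```

```bash
python3 -c "
from h import *
disc()"
```

```text
t 26.0 board xy [-41.5  11.1] z 0.0435 yaw err -0.13 tilt [-0.0008 -0.0019] Fb [-4.1 -4.1] 1.3 T [-0.5   0.6  -0.09]
blob [ 335   56   78   80 4645] [372.9  94.5] shift vs upright px [  0.2 -10.6]
hough [[371.5, 95.5, 40.1], [400.5, 172.5, 37.7]] upright [372.8 105.1]
```

>>> drive_tool --motion '[[[0, 0.02, 0, 0, 0], [0, 0.04, 0, 0, 0], [0, 0.04, 0, 0, 0]]]'

```text
t: 26.35
tcp_pos: [0.5785, 0.0418, 0.0435]
tool_rot: [0.732, 0.681, -0.001, -0.0]
force: [-4.1, -3.1, 1.0]
finger_gap: 0.087
gripper_force: 61.4
```

```bash
python3 -c "
from h import *
disc()"
```

```text
t 26.35 board xy [-41.5  12.3] z 0.0435 yaw err -0.13 tilt [-0.0009 -0.002 ] Fb [-3.8 -3.4] 1.0 T [-0.58  0.68 -0.17]
blob [ 335   35   93   83 5453] [376.9  73. ] shift vs upright px [  4.3 -37.8]
hough [[377.5, 77.5, 43.4], [371.5, 160.5, 37.9]] upright [372.6 110.8]
```

Contact came at TCP y ≈ 11.0 (lean about 1 mm at the top), but the next millimetre tipped the pin again. I'll repeat the straightening and then stop at y ≈ 10.8.

>>> drive_tool --motion '[[[0, -0.1, -0.1, 0, 0], [0, -0.2, -0.3, 0, 0], [0, -0.2, -0.7, 0, 0], [0, -0.2, -1.1, 0, 0], [0, -0.2, -1.1, 0.01, 0], [40, -0.2, -1.1, 0.01, 0], [40, -0.2, -1.1, 0.01, 0], [40, -0.2, -1.1, 0.01, 0], [40, -0.2, -1.1, -1.2, 0], [40, -0.2, -1.1, -2.5, 0]]]'

```text
t: 27.4
tcp_pos: [0.5455, 0.0389, 0.1182]
tool_rot: [0.733, 0.681, -0.001, -0.001]
force: [-0.3, -1.3, 0.6]
finger_gap: 0.471
gripper_force: 0.0
```

```bash
python3 -c "
from h import *
st();go([.5946,.1144,.14],69)
pintop('pics/s10.png')"
```

```text
t 27.4 board xy [-74.2   7. ] z 0.1182 yaw err -0.15 tilt [ 0.0003 -0.0032] Fb [-0.2 -1.3] 0.6 T [-0.04 -0.01 -0.07]
t 27.4 tcp [0.5455 0.0389 0.1182] ydeg -4.21 z [-3.2e-03  5.0e-04 -1.0e+00] gap 40.2 F [-0.3 -1.3  0.6] grip 0.0
units [ 2.631  1.445 -0.731] yaw -9.151 maxrow 1.8537994376135303
pintop [ 24  17  29  20 435] [447.8 126.6]
pintop [ 24  20  29  20 423] [448.2 129.2]
```

This time the pin righted itself once freed: its top is at (448,129), as upright. Regrasping directly.

>>> drive_tool --motion '[[[40, 0, 0, 1.2, 0], [40, 0, 0, 2.3, 0.02], [40, 0, 0, 2.5, 0.02], [40, 0, 0, 2.5, 0.02], [0, 0, 0, 2.5, 0.02], [0, 0, 0, 2.5, 0.02], [0, 0, 0, 2.5, 0.02], [0, 0, 0, 2.5, 0.02]]]' --squeeze 60

```text
t: 28.25
tcp_pos: [0.547, 0.0388, 0.0451]
tool_rot: [0.733, 0.68, 0.001, 0.001]
force: [-0.3, 0.1, 6.8]
finger_gap: 0.077
gripper_force: 61.7
```

```bash
python3 -c "
from h import *
st()"
```

```text
t 28.25 board xy [-72.7   7. ] z 0.0451 yaw err -0.3 tilt [-0.0002  0.0028] Fb [-0.3  0.1] 6.8 T [0.02 0.12 0.01]
```

>>> drive_tool --motion '[[[0, 0, 0.1, -0.04, -0.035], [0, 0, 0.4, -0.05, -0.035], [0, 0, 0.7, -0.05, -0.035], [0, 0, 0.95, -0.05, -0.035], [0, 0.04, 0.95, -0.05, -0.035], [0, 0.08, 1.08, -0.05, -0.035], [0, 0.08, 1.15, -0.05, -0.035], [0, 0.08, 1.15, -0.05, -0.035]]]'

```text
t: 29.05
tcp_pos: [0.5783, 0.0389, 0.0451]
tool_rot: [0.732, 0.681, -0.002, -0.002]
force: [-4.3, -1.2, 4.1]
finger_gap: 0.078
gripper_force: 61.6
```

```bash
python3 -c "
from h import *
disc()"
```

```text
t 29.05 board xy [-41.6   9.4] z 0.0451 yaw err -0.03 tilt [ 0.0001 -0.0052] Fb [-4.2 -1.5] 4.1 T [-0.18  0.59 -0.09]
blob [ 336   50   76   80 4527] [372.6  88.4] shift vs upright px [ 0.3 -7.6]
hough [[373.5, 89.5, 38.6], [394.5, 169.5, 42.3]] upright [372.3  95.9]
```

>>> drive_tool --motion '[[[0, 0.02, 0, -0.02, 0], [0, 0.04, 0, -0.02, 0], [0, 0.04, 0, -0.02, 0], [0, 0.04, 0, -0.02, 0]]]'

```text
t: 29.5
tcp_pos: [0.5783, 0.0393, 0.0453]
tool_rot: [0.732, 0.682, -0.002, -0.001]
force: [-5.3, -3.6, 2.0]
finger_gap: 0.074
gripper_force: 61.2
```

```bash
python3 -c "
from h import *
disc()"
```

```text
t 29.5 board xy [-41.5   9.7] z 0.0453 yaw err -0.02 tilt [-0.001 -0.005] Fb [-5. -4.] 2.0 T [-0.56  0.65 -0.15]
blob [ 335   51   76   79 4421] [372.   88.4] shift vs upright px [ 0.1 -9.6]
hough [[370.5, 90.5, 40.1], [395.5, 167.5, 40.1]] upright [371.9  98. ]
```

>>> drive_tool --motion '[[[0, 0, -0.06, 0, 0], [0, 0, -0.06, 0, 0], [0, 0, -0.06, 0, 0]]]'

```text
t: 29.85
tcp_pos: [0.5785, 0.0401, 0.0455]
tool_rot: [0.732, 0.681, -0.0, -0.0]
force: [-2.7, -2.0, -0.9]
finger_gap: 0.077
gripper_force: 60.8
```

```bash
python3 -c "
from h import *
disc()"
```

```text
t 29.85 board xy [-41.4  10.6] z 0.0455 yaw err -0.04 tilt [ 0.0002 -0.0011] Fb [-2.6 -2.2] -0.9 T [-0.21  0.33 -0.18]
blob [ 336   56   75   79 4541] [372.7  94.9] shift vs upright px [ 0.5 -7.2]
hough [[367.5, 95.5, 42.3], [371.5, 157.5, 36.6]] upright [372.3 102.2]
```

```bash
cat >> h.py <<'E'
def gap():
    c=manip.camera_model('wrist');im=cv2.GaussianBlur(manip.snapshot('wrist'),(0,0),1)
    bb=lambda p,z:(Ri@(ray('wrist',p,z,c)[:2]-b[:2])*1e3).round(2)
    for x in(270,300,320,325,420,428,432):
        col=im[90:200,x,2].astype(int);k=np.argmax(np.convolve(col>140,np.ones(5),'valid')==5)+90
        print(x,k,"leg end board y at top face",bb((x,k),.030),im[k-6:k+4,x,2])
E
python3 -c "
from h import *
gap();c=manip.camera_model('wrist');print((Ri@(ray('wrist',(372.7,94.9),.096,c)[:2]-b[:2])*1e3).round(2))"
```

```text
270 90 leg end board y at top face [-58.25  90.22] [123 123 123 123 124 124 124 124 125 125]
300 90 leg end board y at top face [-47.74  90.22] [123 123 123 123 123 123 123 123 123 124]
320 137 leg end board y at top face [-40.72  74.17] [ 78  83  94 106 114 124 150 189 211 211]
325 137 leg end board y at top face [-38.91  74.17] [ 79  83  94 106 114 122 141 173 197 198]
420 128 leg end board y at top face [-4.81 77.32] [126 126 126 121 115 127 167 201 214 215]
428 128 leg end board y at top face [-1.94 77.32] [ 77  77  75  70  70  98 153 195 208 209]
432 90 leg end board y at top face [-1.49 90.22] [74 73 73 73 73 73 74 74 74 74]
[-29.96  86.42]
```

About 1 mm of gap is left by the image. Creeping on in small steps.

>>> drive_tool --motion '[[[0, 0.02, 0, 0, 0], [0, 0.02, 0, 0, 0], [0, 0.02, 0, 0, 0]]]'

```text
t: 30.25
tcp_pos: [0.5785, 0.0407, 0.0456]
tool_rot: [0.732, 0.682, -0.0, -0.0]
force: [-2.7, -0.2, -2.1]
finger_gap: 0.075
gripper_force: 60.6
```

```bash
python3 -c "
from h import *
disc()"
```

```text
t 30.25 board xy [-41.4  11.1] z 0.0456 yaw err -0.02 tilt [ 0.0001 -0.0009] Fb [-2.7 -0.4] -2.1 T [-0.14  0.55 -0.17]
blob [ 336   58   75   79 4371] [372.2  95.6] shift vs upright px [ 0.2 -9.3]
hough [[372.5, 97.5, 39.0]] upright [372.  104.9]
```

>>> drive_tool --motion '[[[0, 0.01, 0, 0, 0], [0, 0.01, 0, 0, 0], [0, 0.01, 0, 0, 0]]]'

```text
t: 30.6
tcp_pos: [0.5786, 0.0408, 0.0457]
tool_rot: [0.732, 0.682, -0.0, -0.0]
force: [-2.9, -1.1, -2.2]
finger_gap: 0.074
gripper_force: 60.6
```

```bash
python3 -c "
from h import *
disc()"
```

```text
t 30.6 board xy [-41.4  11.3] z 0.0457 yaw err -0.02 tilt [-0.0001 -0.0009] Fb [-2.8 -1.3] -2.2 T [-0.26  0.65 -0.15]
blob [ 336   56   75   79 4342] [372.2  93.3] shift vs upright px [  0.3 -12.4]
hough [[367.5, 96.5, 42.3], [395.5, 174.5, 39.0]] upright [371.9 105.7]
```

In contact, lean under 1°. Now pressing straight down.

>>> drive_tool --motion '[[[0, 0, 0.01, 0.03, 0], [0, 0, 0.01, 0.06, 0], [0, 0, 0.01, 0.08, 0], [0, 0, 0.01, 0.08, 0], [0, 0, 0.01, 0.08, 0]]]'

```text
t: 31.15
tcp_pos: [0.5784, 0.0408, 0.0451]
tool_rot: [0.732, 0.682, -0.0, -0.0]
force: [-6.8, -1.6, 10.6]
finger_gap: 0.081
gripper_force: 62.5
```

```bash
python3 -c "
from h import *
disc()"
```

```text
t 31.15 board xy [-41.5  11.3] z 0.0451 yaw err -0.01 tilt [-0.0002 -0.0011] Fb [-6.7 -2.1] 10.6 T [-0.34  1.13 -0.18]
blob [ 336   55   76   79 4399] [373.1  92.6] shift vs upright px [  0.3 -13.1]
hough [[371.5, 94.5, 40.1], [349.5, 155.5, 42.3]] upright [372.8 105.7]
```

>>> drive_tool --motion '[[[0, 0, 0, 0, 0], [0, 0, 0, 0, 0], [0, 0, 0, 0, 0], [0, 0, 0, 0, 0], [0, 0, 0, 0, 0]]]'

```text
t: 31.7
tcp_pos: [0.5784, 0.0408, 0.0451]
tool_rot: [0.732, 0.682, -0.0, -0.0]
force: [-7.6, -2.0, 10.5]
finger_gap: 0.076
gripper_force: 62.5
```

```bash
python3 - <<'E'
from h import *
st()
im=manip.snapshot('scene')[:,:,::-1].copy();o=cv2.imread('pics/scene0.png')
def reg(a,c,x0,y0,x1,y1):
    g=lambda i:np.float32(cv2.cvtColor(np.ascontiguousarray(i[y0:y1,x0:x1]),6))
    return np.round(cv2.phaseCorrelate(g(a),g(c),cv2.createHanningWindow((int(x1-x0),int(y1-y0)),cv2.CV_32F))[0],2)
for n,y in(("L",.081),("M",0),("R",-.081)):
    P=proj('scene',pose(*b,[[.01,y+.03,.045],[.01,y-.03,.045],[.1,y-.03,.045],[.1,y+.03,.045]]))
    x0,y0=P.min(0).astype(int)-4;x1,y1=P.max(0).astype(int)+4
    print(n,reg(o,im,x0,y0,x1,y1))
E
```

```text
t 31.7 board xy [-41.5  11.3] z 0.0451 yaw err -0.01 tilt [-0.0002 -0.0011] Fb [-7.5 -2.6] 10.5 T [-0.3   1.11 -0.18]
L [0.01 0.64]
M [0.1  0.35]
R [ 0.01 -0.06]
```

Everything holds steady and the shingles are down. Handing in.

```bash
python3 -c "
from station import manip
print(manip.sign_off())"
```

```text
the job is handed in; nothing more can be done
None
```

Handed in at about 32 s: the pin is seated in the bore and near upright (under about 1.5° lean by the wrist camera), and the flashing is still gripped, square against the batten, touching the pin, pressed down with 10.5 N, and no shingle lift showed in the checks; twice my sideways push tipped the pin about 5° in the bore, so I set the flashing down on the board each time, straightened the pin the first time (it righted itself the second) and redid the slide.

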